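# Load the blank carriers into the tilted feed rail

## Robot

A 6-joint arm with a two-finger parallel gripper is mounted at the origin on a cart in front of the work surface, level with it; the furniture and walls round the work are solid. World frame = base frame: x ahead of the robot, y to its left, z up, the work surface at z = 0. Lengths are in mm, angles in rad, forces in N, time in s.
With the tool pointing down it reaches from about 350 to 775 mm from the base axis. Payload 7.3 kg.
Tool frame: the origin (TCP) lies at the very end of the fingers, on their centre line; the grasp point (between the pads) lies bot.grip_point_offset behind it (bot.grip_point_offset is the distance from the TCP to the grasp point, in mm); z points along the fingers, y is the line along which they close (so a half turn about z gives the same grasp; the last joint's range is limited). The gripper opens to 92 mm and grips with 3 to 60 N. Pads are 19 mm wide; open, the fingers measure 130 mm over their backs; the gripper's body (75 mm by 190 mm) begins 47 mm behind the grasp point.
Start: joints at [0.957, 0.342, 1.524, -0, 1.275, -0.146], TCP at [236.724, 468.622, 226.741] pointing down, gripper open.
Joint ranges: [-2.53, 2.53], [-0.77, 2.02], [0.04, 2.7], [-1, 4.14], [0.28, 2.66], [-3.11, 3.11]. Speed limits (rad/s): [2.57, 2.57, 3.14, 3.14, 3.14, 3.14].

## Interface

Orientations are given as [roll, pitch, yaw] about the fixed x, y, z axes, in that order (R = Rz(yaw) Ry(pitch) Rx(roll)).
In Python, from plant import bot gives the robot as it stands. The module is installed in compiled form; this text tells all that it offers.
- The arm moves only by the tool carry_out, never from a script. Its argument "plan" is a list of rows, each an object of numbers: "tx", "ty", "tz": the shift along the world's x, y, z in mm; "rx", "ry", "rz": the turn, a rotation vector about the world's x, y, z in rad. A call has 1 to 12 rows; each row shifts and turns the commanded pose from where the row before left it; what a row does not reach is not made up. A row lasts 1/10 s, in which the tool goes at most 50 mm and 8.59 degrees, less where a joint would pass 70% of its speed; a pose out of reach is approached as far as the arm can. A call with a gripper value outside its range is refused whole. "gripper" is the closure, from 0 (fully open) to 1 (shut), set as the call begins (left out, the last holds). The fingers move at their own pace and stop on an object; the grip force is fixed at half the most. Time passes only in rows, so rows that do not move let the fingers close. It gives the time, the measured TCP pose, the force, the opening and the grip force at its end, in the units of the state.
- bot.get_obs(): the state, without advancing time (a new reading comes with each control period).
- bot.capture(name): name is "scene" or "side" or "wrist"; returns the picture (400x640x3 uint8, red, green, blue); there is no depth.
- bot.camera_model(name): a dict with "camera_matrix" (3x3 intrinsics, pixels), "dist" ([k1, k2, p1, p2, k3] as OpenCV has them; the pictures are not rectified), "R" (3x3) and "t" (3): a world point X has camera coordinates R X + t. Camera axes: x right, y down, z forward; pixel columns grow to the right and rows downward; lengths in mm; the calibration is good to about 2 mm. A picture is of the moment at which its call begins: read the wrist's pose just before it. camera_model takes no time and is no camera call; for the wrist camera it gives the pose at the moment of the call.
- bot.close_job(): hands the job in; it is judged then, once.
The state is a dict: "time": time; "joint_positions": joint angles; "dq": joint speeds; "tau": joint torques, N m; "tool_pos": TCP position; "tcp_rot": TCP orientation; "contact_force": force on the tool from outside, world axes, zero at the start; "moment": the same for the moment, N m; "grip_width": finger opening in mm; "finger_force": force on a finger pad.
Only numpy, scipy, OpenCV 4.12 (cv2) and the standard library are available. Lean on these libraries where they do the work, as an engineer would, in place of code of your own. Each camera call takes 0.05 s, during which the arm holds its last target. There are 200 camera calls.

## Task

Load the two loose brass blank carriers into the tilted aluminium feed rail: set each on the open landing at the rail's top and slide it down into the tube under the clear cover, round nose downhill like the sample already in it, the second pushing the first, and press the pair firmly but gently against the sample, without ramming, so that both are fully home. In the end all three must stand nose to tail in the rail without gaps, and the jar, the shell and the wax block must be left where they are.

Things in the scene. Friction and masses are not known exactly. Their poses are not given: they have to be found in the camera images.
- carrier_a_mid (a point): brass blank carrier's centre, 22 mm above its underside. x to its nose, z up. Foot plate 40 (x) x 30 (y) x 6 mm: half-round nose (radius 15) at +x, square tail at -x. Central on it a web 28 long (x), 12 wide (y), top 40 mm above the underside: grip its long sides. A 4 mm high steel stud on the web, towards the nose. 90 g. Starts standing on the bench, any heading
- carrier_b_mid (a point): the other, equal brass blank carrier's centre, 22 mm above its underside. x to its nose, z up. Foot plate 40 (x) x 30 (y) x 6 mm: half-round nose (radius 15) at +x, square tail at -x. Central on it a web 28 long (x), 12 wide (y), top 40 mm above the underside: grip its long sides. A 4 mm high steel stud on the web, towards the nose. 90 g. Starts standing on the bench, any heading
- carrier_a: the first loose carrier, origin at the centre of its underside, same axes as its centre point
- carrier_b: the other loose carrier, origin at the centre of its underside, same axes as its centre point
- rail: fixed aluminium feed rail on a dark base 170 x 60 mm, origin under its centre. A channel 30 degrees steep, falling to its own -x (roughly the robot's right), inside 32 mm wide (foot 30), 8 high under lips (foot 6) whose tops are 11 mm off the floor, with an 18 mm slot for the webs; a clear cover makes it a tube. Carriers may slide by themselves or need pushing (hidden friction)
- rail_stop (a point): point on the rail's centre line at the tail of the sample carrier fixed in its low end, 22 mm off the floor (a seated carrier's centre height). x downhill along the rail, z square off its floor. Home, the carriers' centres lie 20 and 60 mm uphill of here. The second pushes the first; fingers do not fit in the tube, so push it home from behind: seat the pair with a press of 5 to 20 N, over 35 N is ramming
- rail_mouth (a point): point on the rail's floor, centre line, where the lips begin, 84 mm uphill of rail_stop; same axes. The cover (24 mm wide inside, 30 outside, top 52 mm off the floor) begins 14 mm downhill of here. Uphill are 72 mm of open landing: 11 mm high walls funnel from 44 to 32 mm apart. Lamp arm beyond: keep clear of its line x .73, y -.27, z .06 to x .54, y .27, z .38
- pigment_jar: bystander: small brown jar with white lid, 35 mm across, 46 mm high, origin under its centre
- shell: bystander: seashell 29 x 33 x 16 mm, origin under its centre
- wax: bystander: milky wax block 62 x 77 x 20 mm, origin under its centre
Not all that is in view belongs to the job. Leave any pink look-alike of the carrier_a alone.

How it is judged (in metres and radians):
On the way, in this order (a step that is already met when the one before it is completed fails the run):
1. one carrier has its nose under the lips, pointing downhill, foot flat on the rail (centre less than 95 mm uphill of rail_stop) (((x of rail_stop in the frame of carrier_a_mid between 0 and 0.095 m and y of rail_stop in the frame of carrier_a_mid between -0.012 and 0.012 m and z of rail_stop in the frame of carrier_a_mid between -0.006 and 0.006 m and angle between the z axis of carrier_a_mid and the z axis of rail_stop, either way round below 0.12 rad) or (x of rail_stop in the frame of carrier_b_mid between 0 and 0.095 m and y of rail_stop in the frame of carrier_b_mid between -0.012 and 0.012 m and z of rail_stop in the frame of carrier_b_mid between -0.006 and 0.006 m and angle between the z axis of carrier_b_mid and the z axis of rail_stop, either way round below 0.12 rad))), for 0.2 s.
2. the pair is pressed home: both carriers seated and pressing on each other with more than 2 N ((((x of rail_stop in the frame of carrier_a_mid between 0.016 and 0.023 m and y of rail_stop in the frame of carrier_a_mid between -0.004 and 0.004 m and z of rail_stop in the frame of carrier_a_mid between -0.006 and 0.006 m and angle between the z axis of carrier_a_mid and the z axis of rail_stop, either way round below 0.12 rad) and (x of rail_stop in the frame of carrier_b_mid between 0.055 and 0.0655 m and y of rail_stop in the frame of carrier_b_mid between -0.007 and 0.007 m and z of rail_stop in the frame of carrier_b_mid between -0.006 and 0.006 m and angle between the z axis of carrier_b_mid and the z axis of rail_stop, either way round below 0.12 rad)) or ((x of rail_stop in the frame of carrier_b_mid between 0.016 and 0.023 m and y of rail_stop in the frame of carrier_b_mid between -0.004 and 0.004 m and z of rail_stop in the frame of carrier_b_mid between -0.006 and 0.006 m and angle between the z axis of carrier_b_mid and the z axis of rail_stop, either way round below 0.12 rad) and (x of rail_stop in the frame of carrier_a_mid between 0.055 and 0.0655 m and y of rail_stop in the frame of carrier_a_mid between -0.007 and 0.007 m and z of rail_stop in the frame of carrier_a_mid between -0.006 and 0.006 m and angle between the z axis of carrier_a_mid and the z axis of rail_stop, either way round below 0.12 rad))) and contact force between carrier_a and carrier_b above 2 N), for 0.02 s.
At the end, for the whole second after the job is handed in: Both carriers stand in the rail under its lips, noses downhill, square to the rail's floor: the first against the sample's tail (gap under 3 mm), the second against the first (gap under 3 mm), at rest and released ((((x of rail_stop in the frame of carrier_a_mid between 0.016 and 0.023 m and y of rail_stop in the frame of carrier_a_mid between -0.004 and 0.004 m and z of rail_stop in the frame of carrier_a_mid between -0.006 and 0.006 m and angle between the z axis of carrier_a_mid and the z axis of rail_stop, either way round below 0.12 rad) and (x of rail_stop in the frame of carrier_b_mid between 0.055 and 0.0655 m and y of rail_stop in the frame of carrier_b_mid between -0.007 and 0.007 m and z of rail_stop in the frame of carrier_b_mid between -0.006 and 0.006 m and angle between the z axis of carrier_b_mid and the z axis of rail_stop, either way round below 0.12 rad)) or ((x of rail_stop in the frame of carrier_b_mid between 0.016 and 0.023 m and y of rail_stop in the frame of carrier_b_mid between -0.004 and 0.004 m and z of rail_stop in the frame of carrier_b_mid between -0.006 and 0.006 m and angle between the z axis of carrier_b_mid and the z axis of rail_stop, either way round below 0.12 rad) and (x of rail_stop in the frame of carrier_a_mid between 0.055 and 0.0655 m and y of rail_stop in the frame of carrier_a_mid between -0.007 and 0.007 m and z of rail_stop in the frame of carrier_a_mid between -0.006 and 0.006 m and angle between the z axis of carrier_a_mid and the z axis of rail_stop, either way round below 0.12 rad))) and distance between carrier_a_mid and carrier_b_mid below 0.043 m and linear speed of each of carrier_a, carrier_b below 0.01 m/s); the robot touches nothing.
It fails at once if the carriers are rammed together with more than 35 N (contact force between carrier_a and carrier_b above 35 N).
It fails at once if the jar is moved by more than 20 mm (distance of pigment_jar from where it was at the start of the episode above 0.02 m).
It fails at once if the shell is moved by more than 20 mm (distance of shell from where it was at the start of the episode above 0.02 m).
It fails at once if the wax block is moved by more than 20 mm (distance of wax from where it was at the start of the episode above 0.02 m).
It also fails if it takes over 72 s, if anything falls off the work surface, if the arm or the gripper's body presses on something with over 40 N, if the wrist force passes 120 N, or if a joint passes its speed limit or range.

## Working session

There is one attempt and no reset: what is moved stays moved. The work goes in short steps, Python scripts to look and compute and a tool call to move; the robot and the scene stay as the last step left them, time stands still between calls to the robot, and variables do not carry over. Pictures are saved under pics/ and viewed, at most 10 in all, crops included, and the job is handed in when it is done.

Besides the shell and the picture viewer there is one more tool, called after ">>>" as name(argument=value, ...) on one line, values as JSON. carry_out: Moves the arm, as the interface text tells. Its arguments: {"type":"object","properties":{"plan":{"type":"array"},"gripper":{"type":"number"}},"required":["plan"]}

```bash
mkdir -p pics; python3 - <<'E'
from plant import bot
import cv2
print(bot.get_obs(), bot.grip_point_offset)
for n in ("scene","side"):
    im=bot.capture(n); cv2.imwrite(f"pics/{n}0.png",im[:,:,::-1])
    print(n,bot.camera_model(n))
E
```

```text
{'time': 0.0, 'joint_positions': array([ 9.56980927e-01,  3.42727240e-01,  1.52502659e+00, -1.27663762e-05,
        1.27537667e+00, -1.45975012e-01]), 'dq': array([ 0.00142215, -0.00094116,  0.00249811, -0.00027562, -0.00063532,
        0.00047925]), 'tau': array([ 2.64350012e-03, -4.31240666e+01, -2.44222730e+01,  7.18633225e-02,
        5.56501374e-02, -1.46854982e-04]), 'tool_pos': array([236.48963319, 468.2647251 , 226.03927128]), 'tcp_rot': array([-3.14006939e+00, -2.11613136e-04,  2.67375583e+00]), 'contact_force': array([ 1.04174694,  0.32916985, -0.34165624]), 'moment': array([ 0.03599807, -0.00439819,  0.01732195]), 'finger_force': 0.0, 'grip_width': 91.77180626268685} 18.8
scene {'camera_matrix': array([[455.12916602,   0.        , 326.0280678 ],
       [  0.        , 455.12916602, 196.27698928],
       [  0.        ,   0.        ,   1.        ]]), 'dist': array([-0.13017728,  0.        ,  0.        ,  0.        ,  0.        ]), 'R': array([[ 0.57571526, -0.81763879,  0.00432977],
       [-0.63250721, -0.44870381, -0.63134739],
       [ 0.5181569 ,  0.36073771, -0.77548806]]), 't': array([-264.93057962,  369.54871851,  833.33081597])}
side {'camera_matrix': array([[494.5714407 ,   0.        , 323.29987479],
       [  0.        , 494.5714407 , 200.3618378 ],
       [  0.        ,   0.        ,   1.        ]]), 'dist': array([-0.06799224,  0.        ,  0.        ,  0.        ,  0.        ]), 'R': array([[-0.96257619, -0.27089383,  0.00797558],
       [-0.18426189,  0.63259671, -0.75224262],
       [ 0.19873256, -0.72556043, -0.65883794]]), 't': array([ 466.2209278 ,  171.57724701, 1031.60316362])}
```

View pics/scene0.png

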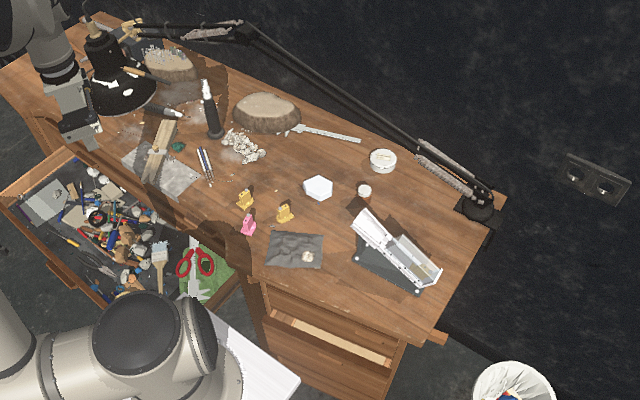

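View pics/side0.png

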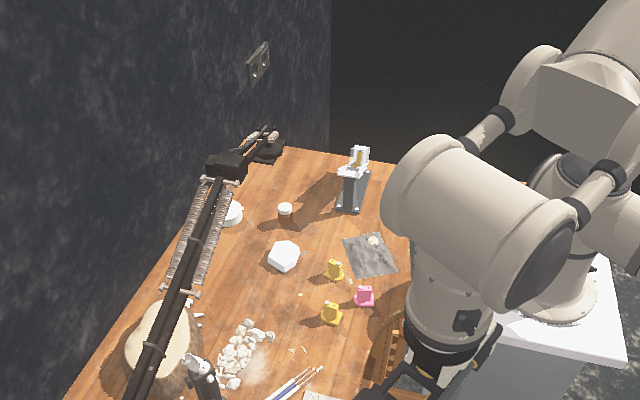

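The scene view shows the yellow carriers near (246,199) and (285,211) and the pink look-alike at (248,225). The rail runs from (365,225) at the top to (430,285). The jar is at (364,190), the wax at (317,187) and the shell at (307,257). I'll enlarge crops next.

```bash
cat > h.py <<'E'
import numpy as np, cv2
def ray(cm,uv):
    p=cv2.undistortPoints(np.array([[uv]],float),cm["camera_matrix"],np.array(cm["dist"]))[0,0]
    R=np.array(cm["R"]);C=-R.T@np.array(cm["t"]); return C,R.T@np.array([p[0],p[1],1.])
def onz(cm,uv,z):
    C,d=ray(cm,uv); return C+d*(z-C[2])/d[2]
def proj(cm,X):
    R=np.array(cm["R"]); X=np.atleast_2d(np.array(X,float))
    return cv2.projectPoints(X,cv2.Rodrigues(R)[0],np.array(cm["t"],float),cm["camera_matrix"],np.array(cm["dist"]))[0][:,0]
E
python3 - <<'E'
from plant import bot
import cv2,numpy as np
from h import *
im=cv2.imread("pics/scene0.png")
c1=cv2.resize(im[180:240,230:310],None,fx=5,fy=5,interpolation=2)
c2=cv2.resize(im[195:305,340:450],None,fx=5,fy=5,interpolation=2)
o=np.zeros((550,950,3),np.uint8);o[:300,:400]=c1;o[:550,400:]=c2
cv2.imwrite("pics/crop1.png",cv2.resize(o,None,fx=.84,fy=.84))
cm=bot.camera_model("scene")
for n,uv,z in [("c1",(246,207),0),("c2",(286,219),0),("pink",(248,233),0),("jar",(364,190),46),("shell",(307,257),8),("wax",(317,187),15),("base1",(356,260),0),("base2",(418,292),0)]:
    print(n,onz(cm,uv,z).round())
E
```

```text
c1 [401. 199.   0.]
c2 [430.  96.   0.]
pink [346. 144.   0.]
jar [581. -26.  46.]
shell [370. -12.   8.]
wax [544.  87.  15.]
base1 [ 431. -103.    0.]
base2 [ 440. -256.    0.]
```

View pics/crop1.png

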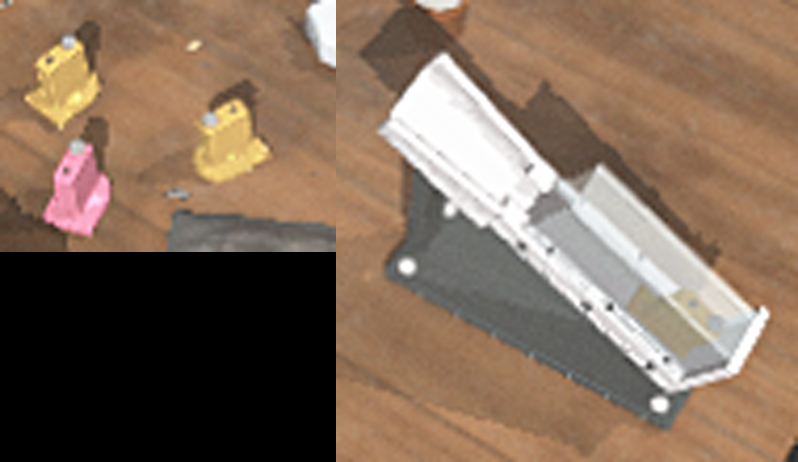

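Carrier 1's stud (nose end) is near (246,190). Carrier 2's stud is near (280,208), so its nose points left in the image. The landing is at the rail's upper left and the sample is low in the tube. I'm moving the wrist camera closer.

>>> carry_out(plan=[{"tx": 19,"ty": -40,"tz": 4},{"tx": 19,"ty": -40,"tz": 4},{"tx": 19,"ty": -40,"tz": 4},{"tx": 19,"ty": -40,"tz": 4},{"tx": 19,"ty": -40,"tz": 4},{"tx": 19,"ty": -40,"tz": 4},{"tx": 19,"ty": -40,"tz": 4},{"tx": 19,"ty": -40,"tz": 4},{},{}])

```text
invalid input at $.plan[0]: expected keys tx, ty, tz, rx, ry, rz
```

```bash
python3 - <<'E'
from plant import bot
import cv2,numpy as np
from h import *
s=bot.get_obs(); cm=bot.camera_model("wrist"); im=bot.capture("wrist")
cv2.imwrite("pics/w1.png",im[:,:,::-1]); np.savez("w1.npz",**cm)
print(s["time"],s["tool_pos"],s["tcp_rot"],s["joint_positions"]); print(cm, -cm["R"].T@cm["t"])
print(proj(cm,[[401,199,20],[430,96,20],[431,-103,0],[440,-256,0]]))
E
```

```text
0.1 [236.51907858 468.30395486 226.11276984] [-3.14022685e+00 -1.72303688e-04  2.67379869e+00] [ 9.56987913e-01  3.42664690e-01  1.52490901e+00 -2.95279123e-05
  1.27539529e+00 -1.46005947e-01]
{'camera_matrix': array([[312.3493783 ,   0.        , 321.33039958],
       [  0.        , 312.3493783 , 203.93270025],
       [  0.        ,   0.        ,   1.        ]]), 'dist': array([-0.00346899,  0.        ,  0.        ,  0.        ,  0.        ]), 'R': array([[ 4.50496898e-01,  8.92777852e-01, -5.01898383e-04],
       [ 8.59264684e-01, -4.33433388e-01,  2.71661005e-01],
       [ 2.42315389e-01, -1.22813704e-01, -9.62392875e-01]]), 't': array([-525.93707189,  -34.98367798,  390.23742612])} [172.43272481 502.30837884 384.80145271]
[[203.49319378 364.73801303]
 [155.56218666 404.52996238]
 [ 61.58846551 436.87101241]
 [ -5.45004022 470.66529346]]
```

View pics/w1.png

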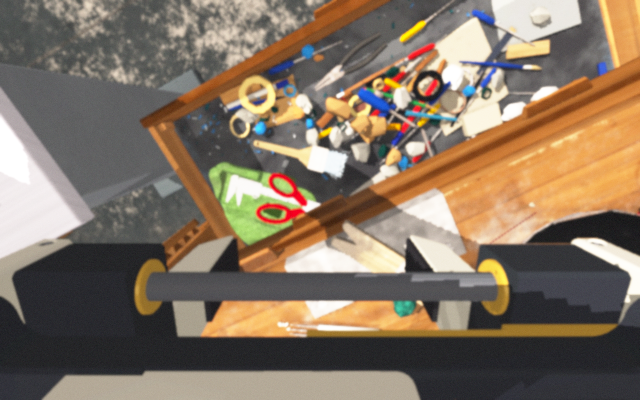

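>>> carry_out(plan=[{"tx": 19,"ty": -40,"tz": 4,"rx": 0,"ry": 0,"rz": 0},{"tx": 19,"ty": -40,"tz": 4,"rx": 0,"ry": 0,"rz": -0.13},{"tx": 19,"ty": -40,"tz": 4,"rx": 0,"ry": 0,"rz": -0.13},{"tx": 19,"ty": -40,"tz": 4,"rx": 0,"ry": 0,"rz": -0.13},{"tx": 19,"ty": -40,"tz": 4,"rx": 0,"ry": 0,"rz": -0.13},{"tx": 19,"ty": -40,"tz": 4,"rx": 0,"ry": 0,"rz": -0.13},{"tx": 0,"ty": -40,"tz": 4,"rx": 0,"ry": 0,"rz": -0.13},{"tx": 0,"ty": -40,"tz": 4,"rx": 0,"ry": 0,"rz": -0.13},{"tx": 0,"ty": 0,"tz": 0,"rx": 0,"ry": 0,"rz": 0}])

```text
time: 1.05
tool_pos: [350.9, 145.2, 259.1]
tcp_rot: [3.141, 0.001, 1.755]
contact_force: [-0.2, -0.1, -0.6]
grip_width: 91.7
finger_force: 0.0
```

```bash
python3 - <<'E'
from plant import bot
import cv2,numpy as np
from h import *
s=bot.get_obs(); cm=bot.camera_model("wrist"); im=bot.capture("wrist")
cv2.imwrite("pics/w2.png",im[:,:,::-1]); np.savez("w2.npz",**cm)
print(s["time"],s["tool_pos"],s["tcp_rot"],s["joint_positions"]);print(-cm["R"].T@cm["t"])
print(proj(cm,[[401,199,20],[430,96,20],[431,-103,0],[440,-256,0]]))
sc=bot.camera_model("scene")
f=lambda x,y:(230+x/4.2,180+y/4.2)
for a,b in [((66,46),(47,62)),((210,118),(238,104))]:
    A=onz(sc,f(*a),42);B=onz(sc,f(*b),40);print(A,B,np.degrees(np.arctan2(*(A-B)[1::-1])))
g=lambda x,y:(340+(x-336)/4.2,195+y/4.2)
P=[onz(sc,g(*q),6) for q in [(407,266),(660,404)]];print(P,np.linalg.norm(P[1]-P[0]),np.degrees(np.arctan2(*(P[0]-P[1])[1::-1])))
E
```

```text
1.05 [350.88585116 145.15347283 259.07342179] [3.14122845e+00 1.32780555e-03 1.75537561e+00] [ 1.90796937e-01  4.10836260e-02  1.81518855e+00 -1.38628953e-03
  1.28496480e+00  6.60804830e-03]
[338.53167308 218.13997381 417.6350911 ]
[[367.33680525 140.64102357]
 [371.26766748 221.27521872]
 [341.29911406 334.65548741]
 [328.46125934 409.8575416 ]]
[416.53426679 205.8951958   42.        ] [402.37058658 208.20864263  40.        ] -9.276578399048548
[423.81443082 105.7297121   42.        ] [441.73220936 100.23777366  40.        ] 162.95929062797217
[array([ 432.49131684, -103.95846317,    6.        ]), array([ 437.53583725, -254.49376219,    6.        ])] 150.6197976188805 91.91929477136097
```

View pics/w2.png

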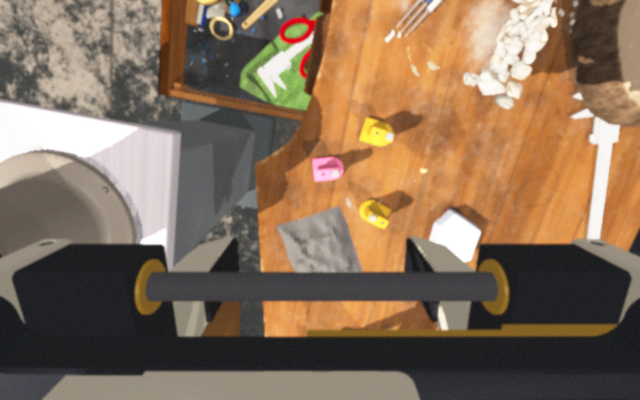

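Wrist view: yellow carriers at (376,132) and (375,213), pink at (327,168). I'm enlarging both.

```bash
python3 - <<'E'
import cv2,numpy as np
im=cv2.imread("pics/w2.png")
a=cv2.resize(im[110:155,350:400],None,fx=8,fy=8,interpolation=2)
b=cv2.resize(im[190:235,350:400],None,fx=8,fy=8,interpolation=2)
cv2.imwrite("pics/crop2.png",np.hstack([a,b]))
E
```

```text
(no output)
```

View pics/crop2.png

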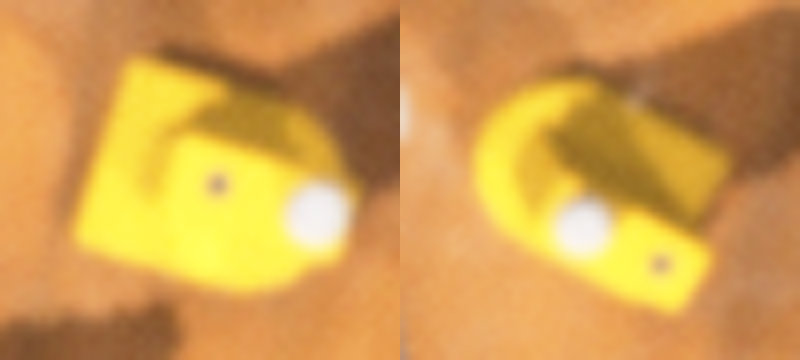

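```bash
python3 - <<'E'
import numpy as np
from h import *
cm=dict(np.load("w2.npz"))
def W(x,y,z,ox,oy): return onz(cm,(350+(x-ox+.5)/8-.5,oy+(y+.5)/8-.5),z)
def hd(A,B): return np.arctan2(*(A-B)[1::-1])
h1=W(217,184,40,0,110);s1=W(320,213,44,0,110);t1a=W(133,60,6,0,110);t1b=W(77,245,6,0,110)
a=hd(s1,h1); e=t1a-t1b; print("tail len",np.linalg.norm(e),"head tail",np.degrees(np.arctan2(-e[0],e[1]))," hs",np.degrees(a),h1,s1)
u=np.array([np.cos(a),np.sin(a),0]); c=(t1a+t1b)/2+20*u; print("c1",c,"stud,hole along",(s1-c)@u,(h1-c)@u, "lat",np.cross(u,s1-c)[2],np.cross(u,h1-c)[2])
h2=W(660,263,40,400,190);s2=W(583,225,44,400,190);r=W(696,281,40,400,190);a=hd(s2,h2)
u=np.array([np.cos(a),np.sin(a),0]);c=r+14*u;print("c2",c,np.degrees(a),(s2-c)@u,(h2-c)@u,np.cross(u,s2-c)[2],np.cross(u,h2-c)[2],h2,s2)
print(np.linalg.norm(W(712,250,40,400,190)-W(680,312,40,400,190)))
E
```

```text
tail len 29.945216289862934 head tail -4.7865196092534505  hs -4.499951065356674 [406.61906038 211.14494804  40.        ] [421.69159402 209.95872687  44.        ]
c1 [413.88097685 210.2973552    6.        ] stud,hole along 7.813108350249556 -7.306031538459977 lat 0.2752228341156671 0.27522283411566717
c2 [432.52230967 105.9296597   40.        ] 160.4382472864465 8.025174234709892 -7.341479317424466 0.34276769688615705 0.34276769688615794 [439.32528102 103.14858272  40.        ] [424.84557272 108.29368612  44.        ]
11.44905263926801
```

>>> carry_out(plan=[{"tx": 12,"ty": -45,"tz": 5,"rx": 0,"ry": 0,"rz": -0.08},{"tx": 12,"ty": -45,"tz": 5,"rx": 0,"ry": 0,"rz": -0.07},{"tx": 12,"ty": -45,"tz": 5,"rx": 0,"ry": 0,"rz": 0},{"tx": 12,"ty": -45,"tz": 5,"rx": 0,"ry": 0,"rz": 0},{"tx": 12,"ty": -45,"tz": 5,"rx": 0,"ry": 0,"rz": 0},{"tx": 12,"ty": -45,"tz": 5,"rx": 0,"ry": 0,"rz": 0},{"tx": 12,"ty": -45,"tz": 5,"rx": 0,"ry": 0,"rz": 0},{"tx": 12,"ty": -45,"tz": 5,"rx": 0,"ry": 0,"rz": 0},{"tx": 0,"ty": 0,"tz": 0,"rx": 0,"ry": 0,"rz": 0},{"tx": 0,"ty": 0,"tz": 0,"rx": 0,"ry": 0,"rz": 0}])

```text
time: 2.1
tool_pos: [447.1, -210.9, 297.8]
tcp_rot: [-3.14, -0.002, 1.614]
contact_force: [-0.1, 0.8, -0.3]
grip_width: 92.0
finger_force: 0.0
```

```bash
python3 - <<'E'
from plant import bot
import cv2,numpy as np
from h import *
s=bot.get_obs(); cm=bot.camera_model("wrist"); im=bot.capture("wrist")
np.savez("w3.npz",**cm); cv2.imwrite("pics/w3.png",im[:,:,::-1])
print(s["time"],s["tool_pos"],s["tcp_rot"])
p=proj(cm,[[432,-104,6],[437,-254,6]]);print(p)
c=im[20:260,220:460,::-1]; cv2.imwrite("pics/w3c.png",cv2.resize(c,None,fx=2.5,fy=2.5,interpolation=2))
E
```

```text
2.1 [ 447.13590402 -210.92401033  297.77096729] [-3.14043212e+00 -1.71584133e-03  1.61412803e+00]
[[312.87495364  90.7526668 ]
 [312.5487459  197.56773504]]
```

View pics/w3c.png

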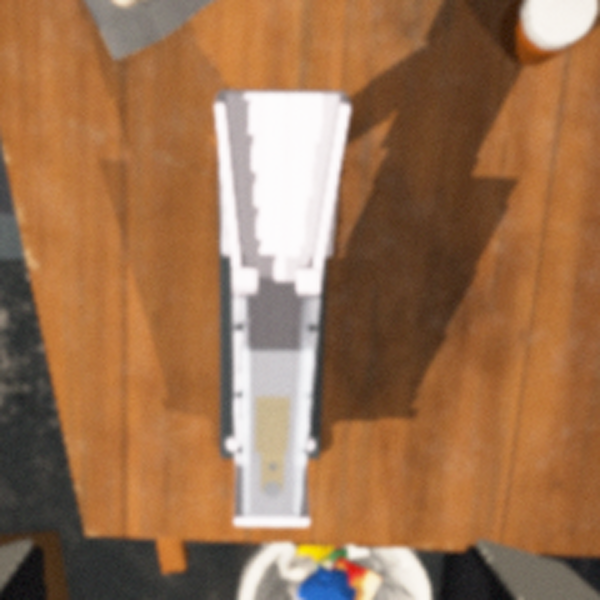

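Seen from above, the rail's landing top edge runs (215,95)–(352,95) in the crop. The mouth step is near y=268, the lip screw dots are at (238,327), (312,327), (238,394) and (312,394), and the sample's tail is near y=397. I'm triangulating these with the scene view.

```bash
cat > tri.py <<'E'
from plant import bot
import cv2,numpy as np
from h import *
sc=bot.camera_model("scene");w=dict(np.load("w3.npz"))
gs=cv2.imread("pics/scene0.png",0).astype(float);gw=cv2.imread("pics/w3.png",0).astype(float)
S=lambda x,y:(340+(x-336)/4.2-.4,195+y/4.2-.4)
Wp=lambda x,y:(220+x/2.5-.3,20+y/2.5-.3)
def dark(g,p,r=2):
    x,y=np.round(p).astype(int);q=g[y-r:y+r+1,x-r:x+r+1];wt=np.clip(np.percentile(q,50)-q,0,None)
    yy,xx=np.mgrid[y-r:y+r+1,x-r:x+r+1];return ((wt*xx).sum()/wt.sum(),(wt*yy).sum()/wt.sum())
def tri(a,b):
    A=ray(sc,a);B=ray(w,b);M=np.stack([A[1],-B[1]],1);t=np.linalg.lstsq(M,B[0]-A[0],rcond=None)[0]
    P,Q=A[0]+A[1]*t[0],B[0]+B[1]*t[1];return (P+Q)/2,np.linalg.norm(P-Q)
E
python3 - <<'E'
from tri import *
np.set_printoptions(precision=1,suppress=True)
for n,a,b in [("L1",(522,246),(238,327)),("L2",(587,306),(238,394)),("R1",(550,250),(312,327)),("R2",(610,307),(312,394))]:
    a0,b0=S(*a),Wp(*b); a1,b1=dark(gs,a0),dark(gw,b0); print(n,np.array(a0),np.array(a1),np.array(b0),np.array(b1),*tri(a0,b0),*tri(a1,b1))
for n,a,b in [("topR",(443,55),(352,95)),("topL",(380,128),(215,98)),("screwB",(407,266),(232,445)),]:
    print(n,*tri(S(*a),Wp(*b)))
E
```

```text
L1 [383.9 253.2] [383.2 253.7] [314.9 150.5] [314.7 150.4] [ 436.  -170.4   83.7] 13.26200181771181 [ 435.4 -170.    82.1] 14.359691882201163
L2 [399.4 267.5] [398.5 267.9] [314.9 177.3] [313.8 177.3] [ 437.4 -208.1   61.6] 10.430669320197055 [ 435.7 -207.6   61.8] 11.490104218674594
R1 [390.6 254.1] [391.5 253.4] [344.5 150.5] [344.9 150.8] [ 473.8 -172.8   33.1] 16.183803949008844 [ 474.5 -173.5   36.1] 14.748709957408986
R2 [404.8 267.7] [405.3 267.3] [344.5 177.3] [345.6 177.1] [ 476.7 -212.4   11. ] 19.089097897823027 [ 478.5 -212.4   10.2] 18.569942228289662
topR [481.5 -82.3 124.6] 4.288023652282535
topL [427.2 -83.1 122.9] 0.7123256814864413
screwB [ 401.9 -177.5  140.9] 110.38657447436348
```

```bash
python3 - <<'E'
from tri import *
np.set_printoptions(precision=1,suppress=True)
# plane of lip tops through top corner centre, normal (0,-.5,.866)
def onpl(cm,uv,P,n):
    C,d=ray(cm,uv);return C+d*((P-C)@n)/(d@n)
n=np.array([np.sin(np.radians(-1.9))*-.0,-.5,.866]);F0=np.array([454.4,-77.2,114.2])
for nm,uv,h in [("top",(283.5,96),11),("dots1L",(238,327),11),("dots1R",(312,327),11),("dots2L",(238,394),11),("dots2R",(312,394),11),("mouthL",(258,268),11),("mouthR",(297,268),11),("sampleTail h6",(273,397),6),("stailL",(258,397),6),("stailR",(290,397),6),("sstud",(272,488),44),("shole",(273,466),40),("endL",(235,522),11),("endR",(310,522),11)]:
    P=onpl(w,Wp(*uv),F0+h*n,n);print(nm,P,"uphill dist from top",(P-F0-h*n)@np.array([0,-.866,-.5]))
E
```

```text
top [454.2 -81.7 124.3] uphill dist from top -1.1040629031951537
dots1L [ 438.9 -177.8   68.8] uphill dist from top 109.8469405124027
dots1R [ 475.2 -176.1   69.8] uphill dist from top 107.88584808551506
dots2L [ 439.9 -215.4   47.1] uphill dist from top 153.22344169666377
dots2R [ 479.1 -213.5   48.2] uphill dist from top 150.98337503756994
mouthL [ 447.4 -148.7   85.6] uphill dist from top 76.19875461312475
mouthR [ 465.3 -147.9   86.1] uphill dist from top 75.27125125492981
sampleTail h6 [ 458.8 -217.6   40.1] uphill dist from top 158.59621194102309
stailL [ 450.7 -218.    39.9] uphill dist from top 159.06061653687456
stailR [ 468.  -217.1   40.4] uphill dist from top 158.0703840541197
sstud [ 460.2 -263.7   57.3] uphill dist from top 189.99025563340808
shole [ 460.  -250.6   60.3] uphill dist from top 177.13753379934388
endL [ 440.4 -307.2   -5.9] uphill dist from top 259.2095233082575
endR [ 487.4 -304.6   -4.4] uphill dist from top 256.1713978772848
```

```bash
python3 - <<'E'
from tri import *
# overlay: model in w3, scene and side
yaw=np.radians(91.9)
def model(T,yaw):
    u=np.array([np.cos(yaw),np.sin(yaw),0]);d=-u*np.cos(np.pi/6)-np.array([0,0,.5]);nn=-u*.5+np.array([0,0,np.cos(np.pi/6)]);l=np.cross(nn,d)
    return lambda s,y,h:T+d*s+l*y+nn*h
m=model(np.array([454.4,-77.2,114.2]),yaw)
segs=[((0,-22,11),(0,22,11)),((0,-22,11),(72,-16,11)),((0,22,11),(72,16,11)),((72,-16,11),(72,16,11)),((72,-9,11),(190,-9,11)),((72,9,11),(190,9,11)),((86,-15,11),(86,15,11)),((86,-15,52),(86,15,52)),((86,-15,52),(196,-15,52)),((86,15,52),(196,15,52)),((156,-9,6),(156,9,6))]
out=[]
for nm,cm,f,(x0,y0,x1,y1),k in [("w",w,"w3",(270,40,400,240),3),("s",sc,"scene0",(350,195,450,305),4),("d",bot.camera_model("side"),"side0",(320,130,390,230),6)]:
    im=cv2.imread(f"pics/{f}.png");c=cv2.resize(im[y0:y1,x0:x1],None,fx=k,fy=k,interpolation=2)
    for i,(a,b) in enumerate(segs):
        p=(proj(cm,[m(*a),m(*b)])-[x0,y0]+.5)*k-.5
        cv2.line(c,*[tuple(int(v) for v in q) for q in p],[(0,0,255),(255,0,0),(0,160,0)][i%3],1)
    c=cv2.resize(c,None,fx=600/c.shape[0],fy=600/c.shape[0]);out.append(c)
o=np.hstack(out);print(o.shape);cv2.imwrite("pics/ov.png",cv2.resize(o,None,fx=800/o.shape[1],fy=800/o.shape[1]))
E
```

```text
(600, 1355, 3)
```

View pics/ov.png

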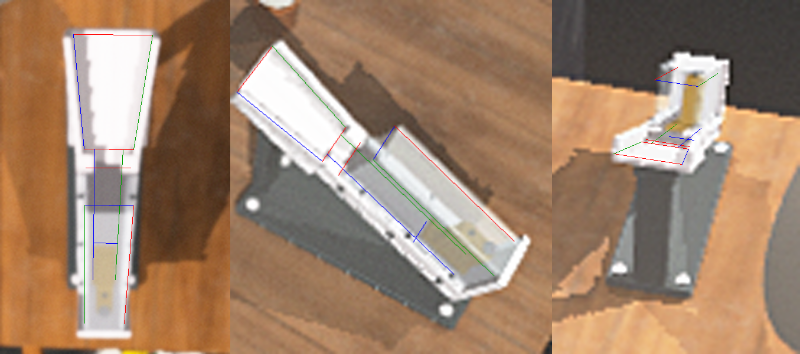

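The overlay fits the wrist and scene views well but sits slightly low in the side view. I'll check numerically with all three views.

```bash
python3 - <<'E'
from tri import *
from scipy.optimize import least_squares
np.set_printoptions(precision=1,suppress=True)
sd=bot.camera_model("side")
D=lambda x,y:(320+(x-552)/3.543,130+y/3.543)
print("predicted corners side",proj(sd,[[481.5,-82.3,124.6],[427.2,-83.1,122.9]]))
g=cv2.imread("pics/side0.png",0)
print(g[160:182,334:364:1].tolist().__str__().replace("], [","],\n["))
print(proj(sd,[[481,-82,130],[427,-83,130],[481,-77,114],[427,-77,114]]))
E
```

```text
predicted corners side [[334.9 172.2]
 [358.7 176.8]]
[[176, 179, 184, 186, 185, 180, 172, 175, 175, 181, 181, 180, 180, 182, 186, 205, 234, 232, 240, 219, 238, 240, 168, 153, 154, 156, 171, 190, 215, 230],
[175, 175, 182, 183, 182, 173, 168, 177, 176, 183, 181, 181, 184, 183, 187, 189, 223, 239, 250, 246, 225, 180, 160, 157, 152, 157, 174, 200, 222, 229],
[168, 175, 179, 181, 183, 173, 172, 176, 180, 184, 182, 182, 182, 179, 191, 232, 245, 239, 246, 222, 137, 156, 157, 155, 153, 159, 180, 214, 224, 226],
[168, 176, 178, 184, 177, 171, 174, 181, 183, 180, 180, 175, 174, 152, 181, 252, 245, 226, 173, 153, 153, 146, 162, 156, 153, 157, 182, 216, 221, 233],
[168, 171, 178, 181, 175, 174, 176, 176, 178, 174, 171, 178, 214, 243, 227, 234, 232, 148, 156, 144, 122, 131, 144, 158, 155, 159, 171, 218, 239, 243],
[170, 173, 183, 181, 177, 177, 177, 172, 175, 186, 195, 241, 254, 210, 191, 210, 168, 155, 152, 154, 160, 163, 154, 136, 131, 137, 170, 194, 230, 252],
[169, 176, 181, 172, 171, 171, 173, 191, 227, 252, 253, 253, 248, 244, 255, 255, 255, 155, 165, 152, 157, 148, 147, 170, 213, 198, 23
[... 1608 characters left out ...]
130, 155, 164, 187, 188, 187, 195, 199, 203, 213, 255, 178, 112, 125, 127],
[104, 107, 112, 114, 114, 113, 114, 122, 116, 87, 87, 88, 86, 86, 84, 85, 82, 78, 78, 88, 88, 125, 158, 172, 197, 201, 116, 125, 131, 130],
[110, 116, 114, 116, 115, 109, 112, 119, 119, 100, 91, 98, 92, 91, 92, 88, 89, 90, 85, 85, 78, 91, 126, 123, 120, 123, 121, 129, 129, 129],
[110, 113, 111, 114, 111, 109, 113, 119, 124, 123, 89, 88, 89, 87, 88, 89, 87, 91, 94, 92, 103, 133, 130, 126, 129, 130, 130, 131, 130, 130],
[113, 118, 116, 113, 109, 110, 112, 111, 115, 105, 86, 90, 89, 89, 89, 87, 89, 90, 88, 88, 107, 136, 130, 128, 128, 132, 131, 129, 130, 130]]
[[335.2 170.4]
 [359.  174.4]
 [334.5 177.4]
 [358.  181.6]]
```

```bash
python3 - <<'E'
from tri import *
from scipy.optimize import least_squares
np.set_printoptions(precision=1,suppress=True)
sd=bot.camera_model("side")
for n,a,b,c in [("R",(443,55),(352,95),(337.8,167.8)),("L",(380,128),(215,98),(361,172))]:
    cams=[(sc,S(*a)),(w,Wp(*b)),(sd,c)]
    r=lambda X,cs:np.concatenate([proj(cm,X)[0]-p for cm,p in cs])
    for sel in ([0,1,2],[0,1],[0,2],[1,2]):
        cs=[cams[i] for i in sel];q=least_squares(r,[454,-82,124],args=(cs,));print(n,sel,q.x,r(q.x,cams))
E
```

```text
R [0, 1, 2] [478.9 -83.  134.6] [-1.  -2.3 -1.1  1.1 -1.5  0.9]
R [0, 1] [481.1 -80.9 124.6] [-1.6 -0.5  0.2  0.7 -2.8  4.8]
R [0, 2] [476.1 -87.7 133.7] [ 0.2 -0.2 -4.4  6.5  0.2  0.2]
R [1, 2] [478.8 -82.6 138.1] [-1.1 -3.4 -0.6  0.  -1.5 -0.3]
L [0, 1, 2] [426.5 -85.2 131.4] [ 1.  -1.6 -1.4  0.4 -1.6  1.3]
L [0, 1] [427.3 -83.3 122.9] [ 0.3  0.1 -0.  -0.1 -2.3  4.8]
L [0, 2] [422.1 -86.6 133.6] [ 0.5 -0.5 -6.2  1.4  0.6  0.5]
L [1, 2] [427.3 -85.5 134.9] [ 1.4 -2.8 -0.8  0.1 -1.8 -0.1]
```

Combining the views, the rail's top centre is near (453.5, -83.5) at z≈131, with uphill yaw about 92°. Now I'll grasp carrier 1.

>>> carry_out(plan=[{"tx": -3,"ty": 35,"tz": -10,"rx": 0,"ry": 0,"rz": 0.12},{"tx": -3,"ty": 35,"tz": -10,"rx": 0,"ry": 0,"rz": 0.12},{"tx": -3,"ty": 35,"tz": -10,"rx": 0,"ry": 0,"rz": 0.12},{"tx": -3,"ty": 35,"tz": -10,"rx": 0,"ry": 0,"rz": 0.12},{"tx": -3,"ty": 35,"tz": -10,"rx": 0,"ry": 0,"rz": 0.12},{"tx": -3,"ty": 35,"tz": -10,"rx": 0,"ry": 0,"rz": 0.12},{"tx": -3,"ty": 35,"tz": -10,"rx": 0,"ry": 0,"rz": 0.12},{"tx": -3,"ty": 35,"tz": -10,"rx": 0,"ry": 0,"rz": 0.12},{"tx": -3,"ty": 35,"tz": -10,"rx": 0,"ry": 0,"rz": 0.12},{"tx": -3,"ty": 35,"tz": -10,"rx": 0,"ry": 0,"rz": 0.12},{"tx": -3,"ty": 35,"tz": -10,"rx": 0,"ry": 0,"rz": 0.12},{"tx": -3,"ty": 37,"tz": -10,"rx": 0,"ry": 0,"rz": 0.127}])

```text
time: 3.35
tool_pos: [408.8, 213.4, 178.7]
tcp_rot: [3.141, 0.0, 3.069]
contact_force: [1.3, -0.1, 0.2]
grip_width: 91.9
finger_force: 0.0
```

>>> carry_out(plan=[{"tx": 0,"ty": 0,"tz": -20,"rx": 0,"ry": 0,"rz": 0},{"tx": 0,"ty": 0,"tz": -35,"rx": 0,"ry": 0,"rz": 0},{"tx": 0,"ty": 0,"tz": -35,"rx": 0,"ry": 0,"rz": 0},{"tx": 0,"ty": 0,"tz": 0,"rx": 0,"ry": 0,"rz": 0},{"tx": 0,"ty": 0,"tz": 0,"rx": 0,"ry": 0,"rz": 0},{"tx": 0,"ty": 0,"tz": 0,"rx": 0,"ry": 0,"rz": 0}])

```text
time: 3.95
tool_pos: [411.4, 211.5, 90.5]
tcp_rot: [3.14, 0.003, 3.062]
contact_force: [0.1, 0.3, 0.4]
grip_width: 92.0
finger_force: 0.0
```

>>> carry_out(plan=[{"tx": -2,"ty": -0.6,"tz": -26,"rx": 0,"ry": 0,"rz": 0},{"tx": -1.5,"ty": 0,"tz": -25,"rx": 0,"ry": 0,"rz": 0},{"tx": 0,"ty": 0,"tz": -15,"rx": 0,"ry": 0,"rz": 0},{"tx": 0,"ty": 0,"tz": -10,"rx": 0,"ry": 0,"rz": 0},{"tx": 0,"ty": 0,"tz": 0,"rx": 0,"ry": 0,"rz": 0},{"tx": 0,"ty": 0,"tz": 0,"rx": 0,"ry": 0,"rz": 0},{"tx": 0,"ty": 0,"tz": 0,"rx": 0,"ry": 0,"rz": 0}])

```text
time: 4.65
tool_pos: [408.1, 210.3, 13.8]
tcp_rot: [3.141, 0.002, 3.061]
contact_force: [0.6, -0.8, -0.3]
grip_width: 91.8
finger_force: 0.0
```

>>> carry_out(plan=[{"tx": 0,"ty": 0,"tz": 0,"rx": 0,"ry": 0,"rz": 0},{"tx": 0,"ty": 0,"tz": 0,"rx": 0,"ry": 0,"rz": 0},{"tx": 0,"ty": 0,"tz": 0,"rx": 0,"ry": 0,"rz": 0},{"tx": 0,"ty": 0,"tz": 0,"rx": 0,"ry": 0,"rz": 0},{"tx": 0,"ty": 0,"tz": 0,"rx": 0,"ry": 0,"rz": 0},{"tx": 0,"ty": 0,"tz": 0,"rx": 0,"ry": 0,"rz": 0},{"tx": 0,"ty": 0,"tz": 0,"rx": 0,"ry": 0,"rz": 0},{"tx": 0,"ty": 0,"tz": 0,"rx": 0,"ry": 0,"rz": 0},{"tx": 0,"ty": 0,"tz": 0,"rx": 0,"ry": 0,"rz": 0},{"tx": 0,"ty": 0,"tz": 0,"rx": 0,"ry": 0,"rz": 0}], gripper=1)

```text
time: 5.65
tool_pos: [407.2, 210.0, 12.7]
tcp_rot: [3.142, -0.0, 3.061]
contact_force: [-0.0, -0.0, 0.6]
grip_width: 16.4
finger_force: 0.0
```

>>> carry_out(plan=[{"tx": 0,"ty": 0,"tz": 0,"rx": 0,"ry": 0,"rz": 0},{"tx": 0,"ty": 0,"tz": 0,"rx": 0,"ry": 0,"rz": 0},{"tx": 0,"ty": 0,"tz": 0,"rx": 0,"ry": 0,"rz": 0},{"tx": 0,"ty": 0,"tz": 0,"rx": 0,"ry": 0,"rz": 0},{"tx": 0,"ty": 0,"tz": 0,"rx": 0,"ry": 0,"rz": 0},{"tx": 0,"ty": 0,"tz": 15,"rx": 0,"ry": 0,"rz": 0},{"tx": 0,"ty": 0,"tz": 30,"rx": 0,"ry": 0,"rz": 0},{"tx": 0,"ty": 0,"tz": 40,"rx": 0,"ry": 0,"rz": 0},{"tx": 0,"ty": 0,"tz": 40,"rx": 0,"ry": 0,"rz": 0},{"tx": 0,"ty": 0,"tz": 40,"rx": 0,"ry": 0,"rz": 0}])

```text
time: 6.65
tool_pos: [406.7, 209.9, 179.2]
tcp_rot: [-3.142, -0.001, 3.061]
contact_force: [1.3, 0.4, -1.2]
grip_width: 11.8
finger_force: 30.0
```

>>> carry_out(plan=[{"tx": 4,"ty": -20,"tz": 0,"rx": 0,"ry": 0,"rz": -0.12},{"tx": 4,"ty": -28,"tz": 0,"rx": 0,"ry": 0,"rz": -0.13},{"tx": 4,"ty": -28,"tz": 0,"rx": 0,"ry": 0,"rz": -0.13},{"tx": 4,"ty": -28,"tz": 0,"rx": 0,"ry": 0,"rz": -0.13},{"tx": 4,"ty": -28,"tz": 0,"rx": 0,"ry": 0,"rz": -0.13},{"tx": 4,"ty": -28,"tz": 0,"rx": 0,"ry": 0,"rz": -0.13},{"tx": 4,"ty": -28,"tz": 0,"rx": 0,"ry": 0,"rz": -0.13},{"tx": 4,"ty": -28,"tz": 0,"rx": 0,"ry": 0,"rz": -0.13},{"tx": 4,"ty": -28,"tz": 0,"rx": 0,"ry": 0,"rz": -0.13},{"tx": 4,"ty": -28,"tz": 0,"rx": 0,"ry": 0,"rz": -0.13},{"tx": 4,"ty": -28,"tz": 0,"rx": 0,"ry": 0,"rz": -0.13},{"tx": 4,"ty": -28,"tz": 0,"rx": 0,"ry": 0,"rz": -0.036}])

```text
time: 7.85
tool_pos: [455.0, -119.0, 177.5]
tcp_rot: [-3.141, -0.0, 1.6]
contact_force: [0.2, 0.3, -2.7]
grip_width: 11.9
finger_force: 30.0
```

>>> carry_out(plan=[{"tx": 0,"ty": 0,"tz": 0,"rx": 0.131,"ry": 0.005,"rz": 0},{"tx": 0,"ty": 0,"tz": 0,"rx": 0.131,"ry": 0.005,"rz": 0},{"tx": 0,"ty": 0,"tz": 0,"rx": 0.131,"ry": 0.004,"rz": 0},{"tx": 0,"ty": 0,"tz": 0,"rx": 0.13,"ry": 0.004,"rz": 0},{"tx": 0,"ty": 0,"tz": 0,"rx": 0,"ry": 0,"rz": 0},{"tx": 0,"ty": 0,"tz": 0,"rx": 0,"ry": 0,"rz": 0}])

```text
time: 8.45
tool_pos: [454.9, -118.4, 177.0]
tcp_rot: [-3.14, -0.522, 1.603]
contact_force: [0.2, 0.6, -1.4]
grip_width: 12.0
finger_force: 30.0
```

```bash
cat > st.py <<'E'
from plant import bot
import numpy as np
from scipy.spatial.transform import Rotation as Ro
np.set_printoptions(precision=2,suppress=True)
yaw=np.radians(92);u=np.array([np.cos(yaw),np.sin(yaw),0])
d=-u*np.cos(np.pi/6)-np.array([0,0,.5]);n=-u*.5+np.array([0,0,np.cos(np.pi/6)]);l=np.cross(n,d)
F0=np.array([453.5,-78,121.5])
Rt=Ro.from_matrix(np.stack([-d,np.cross(-n,-d),-n],1))
s=bot.get_obs();p=s["tool_pos"];q=p-F0
print("t",s["time"],p,"s,l,h",q@d,q@l,q@n,"rot to go",(Rt*Ro.from_euler("xyz",s["tcp_rot"]).inv()).as_rotvec(),"F(s,l,h)",[float(round(s["contact_force"]@v,1)) for v in(d,l,n)],s["grip_width"],s["finger_force"])
E
python3 st.py
```

```text
t 8.45 [ 454.93 -118.41  177.02] s,l,h 7.256894192428575 0.022679617081907157 68.30420323053202 rot to go [ 0. -0.  0.] F(s,l,h) [0.2, 0.2, -1.5] 11.962485545139307 29.9964639544487
```

>>> carry_out(plan=[{"tx": 0,"ty": 2.5,"tz": -15,"rx": 0,"ry": 0,"rz": 0},{"tx": 0,"ty": 2.5,"tz": -15,"rx": 0,"ry": 0,"rz": 0},{"tx": 0,"ty": 0.5,"tz": -5,"rx": 0,"ry": 0,"rz": 0},{"tx": 0,"ty": 0,"tz": 0,"rx": 0,"ry": 0,"rz": 0},{"tx": 0,"ty": 0,"tz": 0,"rx": 0,"ry": 0,"rz": 0}])

```text
time: 8.95
tool_pos: [455.6, -112.2, 143.5]
tcp_rot: [3.141, -0.522, 1.607]
contact_force: [-0.2, 0.8, -0.8]
grip_width: 11.6
finger_force: 30.0
```

```bash
python3 st.py; python3 - <<'E'
from st import *
import cv2
from h import *
cm=bot.camera_model("wrist");a=bot.capture("wrist")
np.savez("w4.npz",**cm);b=bot.capture("scene");sd=bot.capture("side")
for nm,i in(("w4",a),("s4",b),("d4",sd)):cv2.imwrite(f"pics/{nm}.png",i[:,:,::-1])
print(proj(cm,[s["tool_pos"]]),proj(bot.camera_model("scene"),[s["tool_pos"]]),proj(bot.camera_model("side"),[s["tool_pos"]]))
A=cv2.resize(a[90:290,220:420],(400,400),interpolation=2);B=cv2.resize(b[190:300,330:430],(400,440),interpolation=2);D=cv2.resize(sd[130:230,310:410],(400,400),interpolation=2)
A=np.vstack([A,D[:0]]);o=np.zeros((440,1200,3),np.uint8);o[:400,:400]=A;o[:440,400:800]=B;o[:400,800:]=D
o=np.zeros((600,800,3),np.uint8);o[:400,:400]=A;o[:440,400:]=B;o[400:,:200]=D[::2,::2]
cv2.imwrite("pics/o4.png",o[:,:,::-1])
E
```

```text
t 8.95 [ 455.56 -112.2   143.52] s,l,h 18.65565250012667 0.8673494907888725 36.192159154744 rot to go [ 0.  0. -0.] F(s,l,h) [-0.3, -0.2, -1.1] 11.622043352399379 29.996594488620758
t 8.95 [ 455.56 -112.2   143.52] s,l,h 18.65565250012667 0.8673494907888725 36.192159154744 rot to go [ 0.  0. -0.] F(s,l,h) [-0.3, -0.2, -1.1] 11.622043352399379 29.996594488620758
[[319.05 255.67]] [[370.45 216.65]] [[349.7  159.67]]
```

View pics/o4.png

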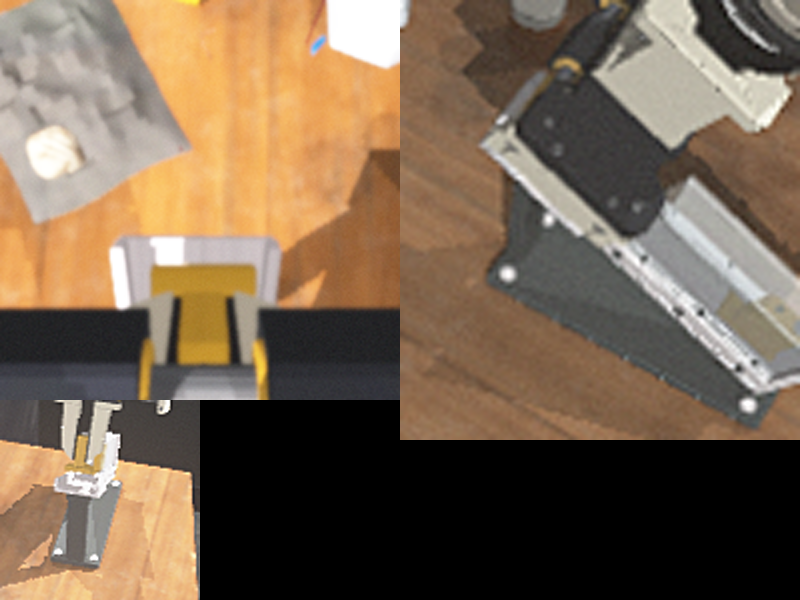

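Wrist view at left: the carrier's tail (152–256, 280) hovers over the landing, whose top edge is at (112–281, 238), so the carrier sits about 2 mm too far to +x. I'm triangulating the top edge from the two wrist views.

```bash
python3 - <<'E'
from tri import *
from scipy.optimize import least_squares
np.set_printoptions(precision=1,suppress=True)
w4=dict(np.load("w4.npz"));sd=bot.camera_model("side")
A=lambda x,y:(220+x/2-.25,90+y/2-.25)
r=lambda X,cs:np.concatenate([proj(cm,X)[0]-p for cm,p in cs])
for n,a,b,c,e in [("R",(443,55),(352,95),(337.8,167.8),(281,238)),("L",(380,128),(215,98),(361,172),(112,239))]:
    cams=[(w,Wp(*b)),(w4,A(*e)),(sc,S(*a)),(sd,c)]
    for k in (2,4):
        q=least_squares(r,[454,-82,124],args=(cams[:k],));print(n,k,q.x,r(q.x,cams))
# carrier tail top edge expected at: s=TCP-(14), h=TCP-13+6
from st import d,n as nn,l,F0
p=np.array([455.56,-112.2,143.52]);t=p-14*d-7*nn
print(proj(w4,[t-15*l,t+15*l]),"seen",A(152,266),A(256,266))
E
```

```text
R 2 [480.6 -80.1 124.1] [-0.3 -0.1  0.2  0.  -2.1 -0.4 -2.7  5.2]
R 4 [479.1 -82.8 134.8] [-0.8  0.9 -0.2  0.2 -1.1 -2.5 -1.6  0.8]
L 2 [428.2 -84.9 134.2] [ 0.3 -0.4 -0.2  0.3  1.4 -3.1 -2.3  0.3]
L 4 [427.4 -84.4 131. ] [-0.4 -0.4 -0.8  0.7  0.9 -2.  -2.   1.6]
t 9.1 [ 455.55 -112.62  143.37] s,l,h 19.09570078345395 0.8385771586865464 36.27383901085845 rot to go [0. 0. 0.] F(s,l,h) [0.8, 0.3, -1.1] 11.774103713228998 29.996575713157654
[[292.39 227.38]
 [345.83 227.44]] seen (295.75, 222.75) (347.75, 222.75)
```

>>> carry_out(plan=[{"tx": -1,"ty": 1,"tz": -8,"rx": 0,"ry": 0,"rz": 0},{"tx": -1,"ty": 1.3,"tz": -8,"rx": 0,"ry": 0,"rz": 0},{"tx": 0,"ty": 0,"tz": 0,"rx": 0,"ry": 0,"rz": 0},{"tx": 0,"ty": 0,"tz": 0,"rx": 0,"ry": 0,"rz": 0}])

```text
time: 9.5
tool_pos: [453.0, -110.0, 126.4]
tcp_rot: [-3.141, -0.524, 1.604]
contact_force: [0.8, 0.3, -1.3]
grip_width: 12.0
finger_force: 30.0
```

>>> carry_out(plan=[{"tx": 0,"ty": 1,"tz": -1.7,"rx": 0,"ry": 0,"rz": 0},{"tx": 0,"ty": 1,"tz": -1.7,"rx": 0,"ry": 0,"rz": 0},{"tx": 0,"ty": 0,"tz": 0,"rx": 0,"ry": 0,"rz": 0},{"tx": 0,"ty": 0,"tz": 0,"rx": 0,"ry": 0,"rz": 0}])

```text
time: 9.9
tool_pos: [453.3, -108.2, 123.4]
tcp_rot: [-3.142, -0.523, 1.605]
contact_force: [-0.5, -0.2, -1.3]
grip_width: 11.9
finger_force: 30.0
```

```bash
python3 st.py
```

```text
t 9.9 [ 453.25 -108.16  123.37] s,l,h 25.155993040402677 -1.3013056862052839 16.688714777156157 rot to go [0. 0. 0.] F(s,l,h) [0.8, -0.5, -1.0] 11.938226493311443 29.99649077653885
```

>>> carry_out(plan=[{"tx": 0,"ty": 0.5,"tz": -0.9,"rx": 0,"ry": 0,"rz": 0},{"tx": 0,"ty": 0.5,"tz": -0.9,"rx": 0,"ry": 0,"rz": 0},{"tx": 0,"ty": 0,"tz": 0,"rx": 0,"ry": 0,"rz": 0}])

```text
time: 10.2
tool_pos: [453.4, -107.8, 122.6]
tcp_rot: [3.14, -0.522, 1.606]
contact_force: [-2.1, -4.9, 8.1]
grip_width: 11.7
finger_force: 30.0
```

>>> carry_out(plan=[{"tx": 0,"ty": 0.5,"tz": -0.9,"rx": 0,"ry": 0,"rz": 0},{"tx": 0,"ty": 0.5,"tz": -0.9,"rx": 0,"ry": 0,"rz": 0},{"tx": 0,"ty": 0,"tz": 0,"rx": 0,"ry": 0,"rz": 0}])

```text
time: 10.5
tool_pos: [453.4, -107.8, 122.5]
tcp_rot: [3.139, -0.521, 1.607]
contact_force: [-7.2, -9.2, 23.4]
grip_width: 12.0
finger_force: 30.0
```

>>> carry_out(plan=[{"tx": 0,"ty": 0.5,"tz": -0.9,"rx": 0,"ry": 0,"rz": 0},{"tx": 0,"ty": 0,"tz": 0,"rx": 0,"ry": 0,"rz": 0},{"tx": 0,"ty": 0,"tz": 0,"rx": 0,"ry": 0,"rz": 0}])

```text
time: 10.8
tool_pos: [453.4, -107.9, 122.4]
tcp_rot: [3.138, -0.52, 1.607]
contact_force: [-10.4, -13.4, 31.2]
grip_width: 11.8
finger_force: 30.0
```

>>> carry_out(plan=[{"tx": 0,"ty": -1.8,"tz": 3.1,"rx": 0,"ry": 0,"rz": 0},{"tx": 0,"ty": 0,"tz": 0,"rx": 0,"ry": 0,"rz": 0},{"tx": 0,"ty": 0,"tz": 0,"rx": 0,"ry": 0,"rz": 0}])

```text
time: 11.1
tool_pos: [453.6, -108.0, 122.4]
tcp_rot: [3.14, -0.522, 1.605]
contact_force: [-1.7, -4.9, 8.2]
grip_width: 11.8
finger_force: 30.0
```

```bash
python3 st.py
```

```text
t 11.1 [ 453.56 -108.03  122.42] s,l,h 25.526159939647638 -0.9893086885180964 15.805592590599316 rot to go [0. 0. 0.] F(s,l,h) [0.1, -1.9, 9.5] 11.775197597953836 29.999793469905853
```

>>> carry_out(plan=[{"tx": 0,"ty": -4.5,"tz": -2.3,"rx": 0,"ry": 0,"rz": 0},{"tx": 0,"ty": -4.3,"tz": -2.5,"rx": 0,"ry": 0,"rz": 0},{"tx": 0,"ty": -4.3,"tz": -2.5,"rx": 0,"ry": 0,"rz": 0},{"tx": 0,"ty": -4.3,"tz": -2.5,"rx": 0,"ry": 0,"rz": 0},{"tx": 0,"ty": 0,"tz": 0,"rx": 0,"ry": 0,"rz": 0},{"tx": 0,"ty": 0,"tz": 0,"rx": 0,"ry": 0,"rz": 0}])

```text
time: 11.7
tool_pos: [453.9, -124.9, 112.7]
tcp_rot: [3.14, -0.524, 1.606]
contact_force: [-0.3, -1.6, 7.6]
grip_width: 11.8
finger_force: 30.0
```

```bash
python3 st.py
```

```text
t 11.7 [ 453.86 -124.86  112.73] s,l,h 44.95307805070355 -1.2770393647620852 15.823508070275723 rot to go [-0.  0.  0.] F(s,l,h) [-2.4, -0.4, 7.4] 11.759237446828081 30.000145733356476
```

>>> carry_out(plan=[{"tx": 0.1,"ty": -3.5,"tz": -1.9,"rx": 0,"ry": 0,"rz": 0},{"tx": 0.1,"ty": -3.4,"tz": -2,"rx": 0,"ry": 0,"rz": 0},{"tx": 0.1,"ty": -3.4,"tz": -2,"rx": 0,"ry": 0,"rz": 0},{"tx": 0,"ty": 0,"tz": 0,"rx": 0,"ry": 0,"rz": 0},{"tx": 0,"ty": 0,"tz": 0,"rx": 0,"ry": 0,"rz": 0}])

```text
time: 12.2
tool_pos: [454.1, -135.0, 106.9]
tcp_rot: [3.14, -0.524, 1.606]
contact_force: [-0.0, -1.3, 7.9]
grip_width: 11.5
finger_force: 30.0
```

```bash
python3 st.py
```

```text
t 12.2 [ 454.08 -134.97  106.87] s,l,h 56.640540933753506 -1.4062607959052518 15.813304231435719 rot to go [-0.  0.  0.] F(s,l,h) [-2.8, -0.1, 7.4] 11.51917052806546 30.00016450881958
```

>>> carry_out(plan=[{"tx": 0.1,"ty": -3,"tz": -1.7,"rx": 0,"ry": 0,"rz": 0},{"tx": 0.1,"ty": -3,"tz": -1.7,"rx": 0,"ry": 0,"rz": 0},{"tx": 0.1,"ty": -3,"tz": -1.7,"rx": 0,"ry": 0,"rz": 0},{"tx": 0,"ty": 0,"tz": 0,"rx": 0,"ry": 0,"rz": 0},{"tx": 0,"ty": 0,"tz": 0,"rx": 0,"ry": 0,"rz": 0}])

```text
time: 12.7
tool_pos: [454.4, -143.9, 101.7]
tcp_rot: [3.14, -0.524, 1.606]
contact_force: [-0.2, -1.5, 7.7]
grip_width: 11.7
finger_force: 30.0
```

```bash
python3 st.py; python3 - <<'E'
from plant import bot
import cv2
cv2.imwrite("pics/s5.png",bot.capture("scene")[:,:,::-1])
E
```

```text
t 12.7 [ 454.36 -143.9   101.7 ] s,l,h 66.9606938793687 -1.4420336760274288 15.79811217007441 rot to go [-0.  0.  0.] F(s,l,h) [-2.5, -0.3, 7.4] 11.686702670621562 29.999953508377075
```

>>> carry_out(plan=[{"tx": 0,"ty": 0,"tz": 0,"rx": 0,"ry": 0,"rz": 0},{"tx": 0,"ty": 0,"tz": 0,"rx": 0,"ry": 0,"rz": 0},{"tx": 0,"ty": 0,"tz": 0,"rx": 0,"ry": 0,"rz": 0},{"tx": 0,"ty": 0,"tz": 0,"rx": 0,"ry": 0,"rz": 0},{"tx": 0,"ty": 0,"tz": 0,"rx": 0,"ry": 0,"rz": 0},{"tx": 0,"ty": 0,"tz": 0,"rx": 0,"ry": 0,"rz": 0}], gripper=0.6)

```text
time: 13.35
tool_pos: [453.8, -144.1, 101.1]
tcp_rot: [-3.141, -0.523, 1.605]
contact_force: [-0.8, 0.4, -0.5]
grip_width: 36.9
finger_force: 0.0
```

>>> carry_out(plan=[{"tx": 0,"ty": -5,"tz": 9,"rx": 0,"ry": 0,"rz": 0},{"tx": 0,"ty": -10,"tz": 17,"rx": 0,"ry": 0,"rz": 0},{"tx": 0,"ty": -10,"tz": 20,"rx": 0,"ry": 0,"rz": 0},{"tx": 0,"ty": 0,"tz": 30,"rx": 0,"ry": 0,"rz": 0},{"tx": 0,"ty": 20,"tz": 20,"rx": -0.131,"ry": -0.005,"rz": 0},{"tx": 0,"ty": 30,"tz": 10,"rx": -0.131,"ry": -0.005,"rz": 0},{"tx": 0,"ty": 30,"tz": 0,"rx": -0.131,"ry": -0.004,"rz": 0},{"tx": 0,"ty": 30,"tz": 0,"rx": -0.13,"ry": -0.004,"rz": 0},{"tx": 0,"ty": 0,"tz": 0,"rx": 0,"ry": 0,"rz": 0},{"tx": 0,"ty": 0,"tz": 0,"rx": 0,"ry": 0,"rz": 0}])

```text
time: 14.35
tool_pos: [454.0, -57.4, 208.1]
tcp_rot: [3.14, 0.0, 1.61]
contact_force: [-0.1, -0.9, 0.1]
grip_width: 36.3
finger_force: 0.0
```

```bash
python3 st.py; python3 - <<'E'
from plant import bot
import cv2,numpy as np
a=bot.capture("scene")
cv2.imwrite("pics/s6.png",a[:,:,::-1])
b=cv2.imread("pics/scene0.png")
f=lambda i:cv2.resize(i[195:300,350:450],(400,420),interpolation=2)
cv2.imwrite("pics/o6.png",np.hstack([f(b),f(a[:,:,::-1])]))
E
```

```text
t 14.35 [454.03 -57.39 208.12] s,l,h -61.13069318773155 1.2515876765969758 64.73126293274152 rot to go [ 0.52  0.02 -0.  ] F(s,l,h) [0.7, -0.1, 0.5] 36.29720531408148 0.0
```

View pics/o6.png

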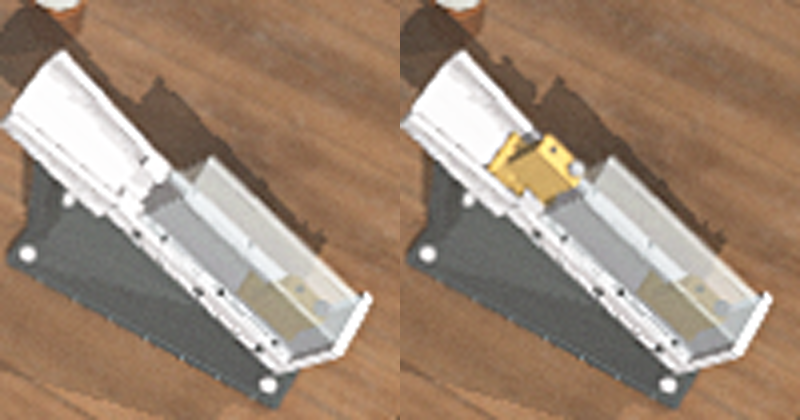

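The first carrier is in the mouth with its nose under the lips and stays there, so it does not slide by itself. Now carrier 2.

>>> carry_out(plan=[{"tx": 0,"ty": 10,"tz": 0,"rx": 0,"ry": 0,"rz": -0.13},{"tx": -1,"ty": 15,"tz": 0,"rx": 0,"ry": 0,"rz": -0.13},{"tx": -1,"ty": 15,"tz": 0,"rx": 0,"ry": 0,"rz": -0.13},{"tx": -1,"ty": 15,"tz": 0,"rx": 0,"ry": 0,"rz": -0.13},{"tx": -1,"ty": 15,"tz": 0,"rx": 0,"ry": 0,"rz": -0.13},{"tx": -1,"ty": 15,"tz": 0,"rx": 0,"ry": 0,"rz": -0.13},{"tx": -1,"ty": 15,"tz": -10,"rx": 0,"ry": 0,"rz": -0.13},{"tx": -1,"ty": 15,"tz": -10,"rx": 0,"ry": 0,"rz": -0.13},{"tx": -1,"ty": 15,"tz": -10,"rx": 0,"ry": 0,"rz": -0.13},{"tx": -1,"ty": 15,"tz": -10,"rx": 0,"ry": 0,"rz": -0.13},{"tx": -1,"ty": 15,"tz": -10,"rx": 0,"ry": 0,"rz": -0.13},{"tx": -2,"ty": 0,"tz": -10,"rx": 0,"ry": 0,"rz": -0.13}], gripper=0.4)

```text
time: 15.6
tool_pos: [442.8, 99.4, 146.5]
tcp_rot: [-3.141, 0.001, 0.036]
contact_force: [0.4, 0.3, 0.2]
grip_width: 55.2
finger_force: 0.0
```

>>> carry_out(plan=[{"tx": 0,"ty": 0,"tz": -20,"rx": 0,"ry": 0,"rz": -0.13},{"tx": 0,"ty": 0,"tz": -20,"rx": 0,"ry": 0,"rz": -0.13},{"tx": 0,"ty": 0,"tz": -20,"rx": 0,"ry": 0,"rz": -0.132},{"tx": 0,"ty": 0,"tz": 0,"rx": 0,"ry": 0,"rz": 0},{"tx": 0,"ty": 0,"tz": 0,"rx": 0,"ry": 0,"rz": 0},{"tx": 0,"ty": 0,"tz": 0,"rx": 0,"ry": 0,"rz": 0}])

```text
time: 16.2
tool_pos: [442.9, 99.8, 88.0]
tcp_rot: [-3.141, -0.001, -0.346]
contact_force: [-0.6, 0.1, 0.1]
grip_width: 55.0
finger_force: 0.0
```

>>> carry_out(plan=[{"tx": -1,"ty": 2.8,"tz": -20,"rx": 0,"ry": 0,"rz": 0},{"tx": 0,"ty": 0,"tz": -25,"rx": 0,"ry": 0,"rz": 0},{"tx": 0,"ty": 0,"tz": -20,"rx": 0,"ry": 0,"rz": 0},{"tx": 0,"ty": 0,"tz": -10,"rx": 0,"ry": 0,"rz": 0},{"tx": 0,"ty": 0,"tz": 0,"rx": 0,"ry": 0,"rz": 0},{"tx": 0,"ty": 0,"tz": 0,"rx": 0,"ry": 0,"rz": 0},{"tx": 0,"ty": 0,"tz": 0,"rx": 0,"ry": 0,"rz": 0}])

```text
time: 16.9
tool_pos: [441.7, 103.6, 13.2]
tcp_rot: [-3.141, -0.002, -0.346]
contact_force: [-0.5, -0.6, -0.1]
grip_width: 55.2
finger_force: 0.0
```

>>> carry_out(plan=[{"tx": 0,"ty": 0,"tz": 0,"rx": 0,"ry": 0,"rz": 0},{"tx": 0,"ty": 0,"tz": 0,"rx": 0,"ry": 0,"rz": 0},{"tx": 0,"ty": 0,"tz": 0,"rx": 0,"ry": 0,"rz": 0},{"tx": 0,"ty": 0,"tz": 0,"rx": 0,"ry": 0,"rz": 0},{"tx": 0,"ty": 0,"tz": 0,"rx": 0,"ry": 0,"rz": 0},{"tx": 0,"ty": 0,"tz": 0,"rx": 0,"ry": 0,"rz": 0},{"tx": 0,"ty": 0,"tz": 0,"rx": 0,"ry": 0,"rz": 0},{"tx": 0,"ty": 0,"tz": 0,"rx": 0,"ry": 0,"rz": 0},{"tx": 0,"ty": 0,"tz": 0,"rx": 0,"ry": 0,"rz": 0},{"tx": 0,"ty": 0,"tz": 0,"rx": 0,"ry": 0,"rz": 0}], gripper=1)

```text
time: 17.9
tool_pos: [440.8, 103.6, 12.1]
tcp_rot: [3.141, 0.0, -0.347]
contact_force: [-0.8, -0.8, 1.3]
grip_width: 11.6
finger_force: 30.0
```

```bash
python3 - <<'E'
from st import *
from h import *
sc=bot.camera_model("scene")
F=F0+2.8*n-np.array([1,0,0])
for uv,h in [((555,148),40),((576,168),44)]:
    C,dd=ray(sc,(350+(uv[0]-400)/4-.4,195+uv[1]/4-.4));X=C+dd*((F+h*n-C)@n)/(dd@n);print((X-F0)@d,(X-F0)@l)
E
```

```text
t 17.9 [440.75 103.56  12.13] s,l,h -102.84177754225962 -6.405535820667831 -185.66319537209404 rot to go [ 0.36 -0.5   1.9 ] F(s,l,h) [-0.0, -0.9, 1.5] 11.590781615395862 29.97685879468918
65.29134849238905 0.1920004552980116
79.05210136659203 -2.501404620374077
```

>>> carry_out(plan=[{"tx": 0,"ty": 0,"tz": 10,"rx": 0,"ry": 0,"rz": 0},{"tx": 0,"ty": 0,"tz": 30,"rx": 0,"ry": 0,"rz": 0},{"tx": 0,"ty": 0,"tz": 40,"rx": 0,"ry": 0,"rz": 0},{"tx": 0,"ty": 0,"tz": 45,"rx": 0,"ry": 0,"rz": 0},{"tx": 0,"ty": 0,"tz": 45,"rx": 0,"ry": 0,"rz": 0},{"tx": 0,"ty": 0,"tz": 0,"rx": 0,"ry": 0,"rz": 0.11},{"tx": 0,"ty": -10,"tz": 0,"rx": 0,"ry": 0,"rz": 0.13},{"tx": 1,"ty": -15,"tz": 0,"rx": 0,"ry": 0,"rz": 0.13},{"tx": 1,"ty": -15,"tz": 0,"rx": 0,"ry": 0,"rz": 0.13},{"tx": 1,"ty": -15,"tz": 0,"rx": 0,"ry": 0,"rz": 0.13},{"tx": 1,"ty": -15,"tz": 0,"rx": 0,"ry": 0,"rz": 0.13},{"tx": 1,"ty": -15,"tz": 0,"rx": 0,"ry": 0,"rz": 0.13}])

```text
time: 19.1
tool_pos: [445.7, 18.2, 182.8]
tcp_rot: [3.141, -0.001, 0.549]
contact_force: [0.0, 0.2, -0.7]
grip_width: 12.0
finger_force: 30.0
```

>>> carry_out(plan=[{"tx": 1,"ty": -16,"tz": 0,"rx": 0,"ry": 0,"rz": 0.13},{"tx": 1,"ty": -16,"tz": 0,"rx": 0,"ry": 0,"rz": 0.13},{"tx": 1,"ty": -16,"tz": 0,"rx": 0,"ry": 0,"rz": 0.13},{"tx": 1,"ty": -16,"tz": 0,"rx": 0,"ry": 0,"rz": 0.13},{"tx": 1,"ty": -16,"tz": 0,"rx": 0,"ry": 0,"rz": 0.13},{"tx": 1,"ty": -16,"tz": 0,"rx": 0,"ry": 0,"rz": 0.13},{"tx": 1,"ty": -16,"tz": 0,"rx": 0,"ry": 0,"rz": 0.13},{"tx": 0,"ty": -10,"tz": 0,"rx": 0,"ry": 0,"rz": 0.15},{"tx": 0,"ty": 0,"tz": 0,"rx": 0,"ry": 0,"rz": 0.13},{"tx": 0,"ty": 0,"tz": 0,"rx": 0,"ry": 0,"rz": 0}])

```text
time: 20.1
tool_pos: [452.7, -103.5, 182.6]
tcp_rot: [3.141, -0.0, 1.734]
contact_force: [-0.3, 0.4, -0.4]
grip_width: 11.9
finger_force: 30.0
```

>>> carry_out(plan=[{"tx": 0,"ty": 0,"tz": 0,"rx": 0.131,"ry": 0.005,"rz": 0},{"tx": 0,"ty": 0,"tz": 0,"rx": 0.131,"ry": 0.005,"rz": 0},{"tx": 0,"ty": 0,"tz": 0,"rx": 0.131,"ry": 0.004,"rz": 0},{"tx": 0,"ty": 0,"tz": 0,"rx": 0.13,"ry": 0.004,"rz": 0},{"tx": 0,"ty": 0,"tz": 0,"rx": 0,"ry": 0,"rz": 0},{"tx": 0,"ty": 0,"tz": 0,"rx": 0,"ry": 0,"rz": 0}])

```text
time: 20.7
tool_pos: [452.7, -103.7, 181.9]
tcp_rot: [3.071, -0.517, 1.749]
contact_force: [0.3, -0.3, -0.8]
grip_width: 12.1
finger_force: 30.0
```

```bash
python3 st.py
```

```text
t 20.7 [ 452.7  -103.67  181.88] s,l,h -7.994783220204166 -1.6925660408261505 65.10384478231043 rot to go [-0.    0.06 -0.11] F(s,l,h) [0.7, 0.3, -0.6] 12.065362581079667 29.97647613286972
```

>>> carry_out(plan=[{"tx": 0,"ty": 0,"tz": 0,"rx": 0,"ry": 0.064,"rz": -0.111},{"tx": 0.4,"ty": -2.4,"tz": -11.8,"rx": 0,"ry": 0,"rz": 0},{"tx": 0,"ty": 0,"tz": -15,"rx": 0,"ry": 0,"rz": 0},{"tx": 0,"ty": 0,"tz": -15,"rx": 0,"ry": 0,"rz": 0},{"tx": 0,"ty": 0,"tz": 0,"rx": 0,"ry": 0,"rz": 0},{"tx": 0,"ty": 0,"tz": 0,"rx": 0,"ry": 0,"rz": 0},{"tx": 0,"ty": 0,"tz": 0,"rx": 0,"ry": 0,"rz": 0}])

```text
time: 21.4
tool_pos: [453.6, -105.7, 141.0]
tcp_rot: [3.14, -0.524, 1.608]
contact_force: [-0.1, 0.5, -1.3]
grip_width: 11.7
finger_force: 30.0
```

```bash
python3 st.py
```

```text
t 21.4 [ 453.57 -105.65  140.96] s,l,h 14.204877417128028 -0.8933385730586187 30.675216325271226 rot to go [-0.  0. -0.] F(s,l,h) [0.2, -0.0, -1.3] 11.698488604740875 29.976538717746735
```

>>> carry_out(plan=[{"tx": -0.4,"ty": 3.2,"tz": -5.5,"rx": 0,"ry": 0,"rz": 0},{"tx": 0,"ty": 2.5,"tz": -4.5,"rx": 0,"ry": 0,"rz": 0},{"tx": 0,"ty": 1,"tz": -1.7,"rx": 0,"ry": 0,"rz": 0},{"tx": 0,"ty": 0,"tz": 0,"rx": 0,"ry": 0,"rz": 0},{"tx": 0,"ty": 0,"tz": 0,"rx": 0,"ry": 0,"rz": 0}])

```text
time: 21.9
tool_pos: [452.9, -99.1, 128.6]
tcp_rot: [3.141, -0.526, 1.606]
contact_force: [0.1, -0.5, -0.7]
grip_width: 11.8
finger_force: 30.0
```

>>> carry_out(plan=[{"tx": 0,"ty": 0.5,"tz": -0.9,"rx": 0,"ry": 0,"rz": 0},{"tx": 0,"ty": 0,"tz": 0,"rx": 0,"ry": 0,"rz": 0},{"tx": 0,"ty": 0,"tz": 0,"rx": 0,"ry": 0,"rz": 0}])

```text
time: 22.2
tool_pos: [452.8, -98.6, 127.8]
tcp_rot: [3.141, -0.525, 1.605]
contact_force: [0.1, 0.0, -1.0]
grip_width: 11.5
finger_force: 30.0
```

```bash
python3 st.py
```

```text
t 22.2 [452.85 -98.63 127.77] s,l,h 14.699501585295426 -1.372063401301049 15.72180277809844 rot to go [-0.  0.  0.] F(s,l,h) [0.5, 0.1, -0.9] 11.520193039220201 29.97635990381241
```

>>> carry_out(plan=[{"tx": 0,"ty": 0.5,"tz": -0.9,"rx": 0,"ry": 0,"rz": 0},{"tx": 0,"ty": 0,"tz": 0,"rx": 0,"ry": 0,"rz": 0},{"tx": 0,"ty": 0,"tz": 0,"rx": 0,"ry": 0,"rz": 0}])

```text
time: 22.5
tool_pos: [452.9, -98.3, 127.3]
tcp_rot: [3.141, -0.525, 1.606]
contact_force: [-1.6, -2.5, 5.2]
grip_width: 11.9
finger_force: 30.0
```

```bash
python3 st.py
```

```text
t 22.5 [452.94 -98.35 127.26] s,l,h 14.71577826866503 -1.2656655593608006 15.141695862490469 rot to go [-0.  0.  0.] F(s,l,h) [-0.5, -1.7, 5.7] 11.875772007102919 29.98086243867874
```

>>> carry_out(plan=[{"tx": 0,"ty": -1.7,"tz": -1,"rx": 0,"ry": 0,"rz": 0},{"tx": 0,"ty": -1.7,"tz": -1,"rx": 0,"ry": 0,"rz": 0},{"tx": 0.1,"ty": -1.7,"tz": -1,"rx": 0,"ry": 0,"rz": 0},{"tx": 0.1,"ty": -1.7,"tz": -1,"rx": 0,"ry": 0,"rz": 0},{"tx": 0.1,"ty": -1.7,"tz": -1,"rx": 0,"ry": 0,"rz": 0},{"tx": 0.1,"ty": -1.7,"tz": -1,"rx": 0,"ry": 0,"rz": 0},{"tx": 0.1,"ty": -1.7,"tz": -1,"rx": 0,"ry": 0,"rz": 0},{"tx": 0,"ty": 0,"tz": 0,"rx": 0,"ry": 0,"rz": 0},{"tx": 0,"ty": 0,"tz": 0,"rx": 0,"ry": 0,"rz": 0}])

```text
time: 23.4
tool_pos: [453.9, -109.9, 120.6]
tcp_rot: [3.14, -0.526, 1.606]
contact_force: [-0.9, -0.9, 7.2]
grip_width: 11.5
finger_force: 30.0
```

```bash
python3 st.py
```

```text
t 23.4 [ 453.87 -109.86  120.64] s,l,h 28.013096609843682 -0.7403626091816455 15.184705798634088 rot to go [-0.  0.  0.] F(s,l,h) [-2.9, -0.9, 6.7] 11.46733723387615 29.98375564813614
```

>>> carry_out(plan=[{"tx": -0.1,"ty": -2.2,"tz": -1.25,"rx": 0,"ry": 0,"rz": 0},{"tx": -0.1,"ty": -2.2,"tz": -1.25,"rx": 0,"ry": 0,"rz": 0},{"tx": 0,"ty": -2.2,"tz": -1.25,"rx": 0,"ry": 0,"rz": 0},{"tx": 0,"ty": -2.2,"tz": -1.25,"rx": 0,"ry": 0,"rz": 0},{"tx": 0,"ty": -2.2,"tz": -1.25,"rx": 0,"ry": 0,"rz": 0},{"tx": 0,"ty": -2.2,"tz": -1.25,"rx": 0,"ry": 0,"rz": 0},{"tx": 0,"ty": -2.2,"tz": -1.25,"rx": 0,"ry": 0,"rz": 0},{"tx": 0,"ty": 0,"tz": 0,"rx": 0,"ry": 0,"rz": 0},{"tx": 0,"ty": 0,"tz": 0,"rx": 0,"ry": 0,"rz": 0}])

```text
time: 24.3
tool_pos: [453.6, -125.4, 111.7]
tcp_rot: [3.14, -0.526, 1.606]
contact_force: [0.9, -0.6, 5.6]
grip_width: 11.6
finger_force: 30.0
```

```bash
python3 st.py
```

```text
t 24.3 [ 453.64 -125.4   111.69] s,l,h 45.931137996199354 -1.5111511674527551 15.19425124785876 rot to go [-0.  0.  0.] F(s,l,h) [-2.2, 0.9, 5.2] 11.579414684534651 29.981878101825714
```

>>> carry_out(plan=[{"tx": 0.1,"ty": -2.2,"tz": -1.25,"rx": 0,"ry": 0,"rz": 0},{"tx": 0.1,"ty": -2.2,"tz": -1.25,"rx": 0,"ry": 0,"rz": 0},{"tx": 0.1,"ty": -2.2,"tz": -1.25,"rx": 0,"ry": 0,"rz": 0},{"tx": 0.1,"ty": -2.2,"tz": -1.25,"rx": 0,"ry": 0,"rz": 0},{"tx": 0.1,"ty": -2.2,"tz": -1.25,"rx": 0,"ry": 0,"rz": 0},{"tx": 0.1,"ty": -2.2,"tz": -1.25,"rx": 0,"ry": 0,"rz": 0},{"tx": 0,"ty": 0,"tz": 0,"rx": 0,"ry": 0,"rz": 0},{"tx": 0,"ty": 0,"tz": 0,"rx": 0,"ry": 0,"rz": 0}])

```text
time: 25.1
tool_pos: [454.1, -138.6, 104.1]
tcp_rot: [3.14, -0.526, 1.606]
contact_force: [0.5, -0.6, 4.4]
grip_width: 12.0
finger_force: 30.0
```

```bash
python3 st.py
```

```text
t 25.1 [ 454.14 -138.62  104.05] s,l,h 61.21389363752471 -1.4730165096602559 15.193093612894796 rot to go [-0.  0.  0.] F(s,l,h) [-1.7, 0.4, 4.1] 11.969741696658946 29.981126189231873
```

>>> carry_out(plan=[{"tx": 0.1,"ty": -1.75,"tz": -1,"rx": 0,"ry": 0,"rz": 0},{"tx": 0.1,"ty": -1.75,"tz": -1,"rx": 0,"ry": 0,"rz": 0},{"tx": 0.1,"ty": -1.75,"tz": -1,"rx": 0,"ry": 0,"rz": 0},{"tx": 0.1,"ty": -1.75,"tz": -1,"rx": 0,"ry": 0,"rz": 0},{"tx": 0.1,"ty": -1.75,"tz": -1,"rx": 0,"ry": 0,"rz": 0},{"tx": 0,"ty": 0,"tz": 0,"rx": 0,"ry": 0,"rz": 0},{"tx": 0,"ty": 0,"tz": 0,"rx": 0,"ry": 0,"rz": 0}])

```text
time: 25.8
tool_pos: [454.6, -147.3, 99.0]
tcp_rot: [3.14, -0.526, 1.606]
contact_force: [0.8, -0.6, 5.2]
grip_width: 11.7
finger_force: 30.0
```

```bash
python3 st.py
```

```text
t 25.8 [ 454.63 -147.29   99.05] s,l,h 71.23085347111783 -1.292538562861791 15.19991811226999 rot to go [-0.  0.  0.] F(s,l,h) [-2.1, 0.8, 4.8] 11.70157334975103 29.98150259256363
```

>>> carry_out(plan=[{"tx": 0,"ty": 0,"tz": 0,"rx": 0,"ry": 0,"rz": 0},{"tx": 0,"ty": 0,"tz": 0,"rx": 0,"ry": 0,"rz": 0},{"tx": 0,"ty": 0,"tz": 0,"rx": 0,"ry": 0,"rz": 0},{"tx": 0,"ty": 0,"tz": 0,"rx": 0,"ry": 0,"rz": 0},{"tx": 0,"ty": -1,"tz": 1.7,"rx": 0,"ry": 0,"rz": 0},{"tx": 0,"ty": 6,"tz": 3.5,"rx": 0,"ry": 0,"rz": 0},{"tx": 0,"ty": 8.7,"tz": 5,"rx": 0,"ry": 0,"rz": 0},{"tx": 0,"ty": 8.7,"tz": 5,"rx": 0,"ry": 0,"rz": 0},{"tx": -0.5,"ty": 2.6,"tz": 1.5,"rx": 0,"ry": 0,"rz": 0},{"tx": 0,"ty": 0,"tz": 0,"rx": 0,"ry": 0,"rz": 0}], gripper=0.65)

```text
time: 26.8
tool_pos: [453.8, -121.7, 115.8]
tcp_rot: [3.141, -0.525, 1.607]
contact_force: [0.4, 0.2, 0.3]
grip_width: 32.1
finger_force: 0.0
```

>>> carry_out(plan=[{"tx": 0,"ty": 0,"tz": 0,"rx": 0,"ry": 0,"rz": 0},{"tx": 0,"ty": 0,"tz": 0,"rx": 0,"ry": 0,"rz": 0},{"tx": 0,"ty": 0,"tz": 0,"rx": 0,"ry": 0,"rz": 0},{"tx": 0,"ty": 0,"tz": 0,"rx": 0,"ry": 0,"rz": 0},{"tx": 0,"ty": 0,"tz": 0,"rx": 0,"ry": 0,"rz": 0},{"tx": 0,"ty": 0,"tz": 0,"rx": 0,"ry": 0,"rz": 0}], gripper=1)

```text
time: 27.4
tool_pos: [453.7, -122.4, 115.2]
tcp_rot: [3.141, -0.526, 1.605]
contact_force: [0.3, -0.5, -1.1]
grip_width: 0.5
finger_force: 0.0
```

```bash
python3 st.py
```

```text
t 27.4 [ 453.71 -122.38  115.23] s,l,h 41.55524163591094 -1.336194140291312 16.7514544436656 rot to go [-0.  0.  0.] F(s,l,h) [1.0, 0.3, -0.7] 0.4574471463238646 0.0
```

>>> carry_out(plan=[{"tx": 0,"ty": -2.6,"tz": -1.5,"rx": 0,"ry": 0,"rz": 0},{"tx": 0,"ty": -2.6,"tz": -1.5,"rx": 0,"ry": 0,"rz": 0},{"tx": 0,"ty": -2.6,"tz": -1.5,"rx": 0,"ry": 0,"rz": 0},{"tx": 0.1,"ty": -1.75,"tz": -1,"rx": 0,"ry": 0,"rz": 0},{"tx": 0.1,"ty": -1.75,"tz": -1,"rx": 0,"ry": 0,"rz": 0},{"tx": 0.1,"ty": -1.75,"tz": -1,"rx": 0,"ry": 0,"rz": 0},{"tx": 0.1,"ty": -1.75,"tz": -1,"rx": 0,"ry": 0,"rz": 0},{"tx": 0.1,"ty": -1.75,"tz": -1,"rx": 0,"ry": 0,"rz": 0},{"tx": 0,"ty": 0,"tz": 0,"rx": 0,"ry": 0,"rz": 0},{"tx": 0,"ty": 0,"tz": 0,"rx": 0,"ry": 0,"rz": 0}])

```text
time: 28.4
tool_pos: [454.2, -138.9, 105.8]
tcp_rot: [3.141, -0.526, 1.605]
contact_force: [-0.9, -0.7, 0.1]
grip_width: 0.2
finger_force: 0.0
```

```bash
python3 st.py
```

```text
t 28.4 [ 454.21 -138.89  105.77] s,l,h 60.58689382284958 -1.4106120257364356 16.81927108363484 rot to go [-0.  0.  0.] F(s,l,h) [0.5, -0.9, 0.4] 0.1673611513218668 0.0
```

>>> carry_out(plan=[{"tx": 0.1,"ty": -1.3,"tz": -0.75,"rx": 0,"ry": 0,"rz": 0},{"tx": 0,"ty": -1.3,"tz": -0.75,"rx": 0,"ry": 0,"rz": 0},{"tx": 0.1,"ty": -1.3,"tz": -0.75,"rx": 0,"ry": 0,"rz": 0},{"tx": 0,"ty": -1.3,"tz": -0.75,"rx": 0,"ry": 0,"rz": 0},{"tx": 0,"ty": 0,"tz": 0,"rx": 0,"ry": 0,"rz": 0},{"tx": 0,"ty": 0,"tz": 0,"rx": 0,"ry": 0,"rz": 0}])

```text
time: 29.0
tool_pos: [454.4, -144.1, 102.7]
tcp_rot: [3.141, -0.526, 1.605]
contact_force: [-0.3, 0.4, -0.1]
grip_width: 0.3
finger_force: 0.0
```

```bash
python3 st.py; python3 - <<'E'
from plant import bot
import cv2,numpy as np
a=bot.capture("scene");cv2.imwrite("pics/s7.png",a[:,:,::-1])
# stud/brass profile inside tube: difference vs start
b=cv2.imread("pics/scene0.png")[:,:,::-1].astype(int);D=np.abs(a.astype(int)-b).sum(2)
m=(D>60);m[:, :385]=0;ys,xs=np.where(m[225:300,385:450]);print("changed px in tube",len(xs),[(x+385,y+225) for x,y in zip(xs,ys)][::12])
E
```

```text
t 29.0 [ 454.4  -144.1   102.73] s,l,h 66.62598909398963 -1.4064320119835605 16.790699566854315 rot to go [-0.  0.  0.] F(s,l,h) [-0.3, -0.2, -0.2] 0.27304500656060077 0.0
changed px in tube 3287 [(np.int64(385), np.int64(225)), (np.int64(402), np.int64(225)), (np.int64(414), np.int64(225)), (np.int64(426), np.int64(225)), (np.int64(438), np.int64(225)), (np.int64(389), np.int64(226)), (np.int64(405), np.int64(226)), (np.int64(417), np.int64(226)), (np.int64(429), np.int64(226)), (np.int64(441), np.int64(226)), (np.int64(395), np.int64(227)), (np.int64(408), np.int64(227)), (np.int64(420), np.int64(227)), (np.int64(432), np.int64(227)), (np.int64(444), np.int64(227)), (np.int64(395), np.int64(228)), (np.int64(409), np.int64(228)), (np.int64(421), np.int64(228)), (np.int64(433), np.int64(228)), (np.int64(445), np.int64(228)), (np.int64(396), np.int64(229)), (np.int64(408), np.int64(229)), (np.int64(420), np.int64(229)), (np.int64(432), np.int64(229)), (np.int64(444), np.int64(229)), (np.int64(391), np.int64(230)), (np.int64(403), np.int64(230)), (np.int64(415), np.int64(230)), (np.int
[... 7164 characters left out ...]
.int64(442), np.int64(290)), (np.int64(410), np.int64(291)), (np.int64(433), np.int64(291)), (np.int64(389), np.int64(292)), (np.int64(418), np.int64(292)), (np.int64(440), np.int64(292)), (np.int64(406), np.int64(293)), (np.int64(432), np.int64(293)), (np.int64(392), np.int64(294)), (np.int64(429), np.int64(294)), (np.int64(447), np.int64(294)), (np.int64(422), np.int64(295)), (np.int64(447), np.int64(295)), (np.int64(405), np.int64(296)), (np.int64(430), np.int64(296)), (np.int64(402), np.int64(297)), (np.int64(426), np.int64(297)), (np.int64(385), np.int64(298)), (np.int64(413), np.int64(298)), (np.int64(439), np.int64(298)), (np.int64(403), np.int64(299)), (np.int64(425), np.int64(299))]
```

>>> carry_out(plan=[{"tx": 0.1,"ty": -0.87,"tz": -0.5,"rx": 0,"ry": 0,"rz": 0},{"tx": 0,"ty": -0.87,"tz": -0.5,"rx": 0,"ry": 0,"rz": 0},{"tx": 0,"ty": -0.87,"tz": -0.5,"rx": 0,"ry": 0,"rz": 0},{"tx": 0,"ty": 0,"tz": 0,"rx": 0,"ry": 0,"rz": 0},{"tx": 0,"ty": 0,"tz": 0,"rx": 0,"ry": 0,"rz": 0}])

```text
time: 29.55
tool_pos: [454.5, -146.7, 101.3]
tcp_rot: [3.141, -0.525, 1.605]
contact_force: [0.0, -0.5, 1.1]
grip_width: 0.4
finger_force: 0.0
```

```bash
python3 st.py
```

```text
t 29.55 [ 454.51 -146.73  101.25] s,l,h 69.64166160305376 -1.3892388046515705 16.827969556382797 rot to go [-0.  0.  0.] F(s,l,h) [-0.2, 0.0, 1.2] 0.44412782954973573 0.0
```

>>> carry_out(plan=[{"tx": 0,"ty": -0.87,"tz": -0.5,"rx": 0,"ry": 0,"rz": 0},{"tx": 0,"ty": -0.87,"tz": -0.5,"rx": 0,"ry": 0,"rz": 0},{"tx": 0,"ty": 0,"tz": 0,"rx": 0,"ry": 0,"rz": 0},{"tx": 0,"ty": 0,"tz": 0,"rx": 0,"ry": 0,"rz": 0}])

```text
time: 29.95
tool_pos: [454.5, -148.5, 100.2]
tcp_rot: [3.141, -0.525, 1.605]
contact_force: [0.3, -0.2, -0.3]
grip_width: 0.6
finger_force: 0.0
```

```bash
python3 st.py
```

```text
t 29.95 [ 454.51 -148.48  100.24] s,l,h 71.66465506136734 -1.446106177387337 16.821756465848626 rot to go [-0.  0.  0.] F(s,l,h) [0.3, 0.3, -0.1] 0.580717822178058 0.0
```

>>> carry_out(plan=[{"tx": 0,"ty": -0.87,"tz": -0.5,"rx": 0,"ry": 0,"rz": 0},{"tx": 0,"ty": 0,"tz": 0,"rx": 0,"ry": 0,"rz": 0},{"tx": 0,"ty": 0,"tz": 0,"rx": 0,"ry": 0,"rz": 0}])

```text
time: 30.25
tool_pos: [454.5, -149.3, 99.8]
tcp_rot: [3.141, -0.525, 1.605]
contact_force: [-0.2, -0.2, -0.4]
grip_width: 0.3
finger_force: 0.0
```

```bash
python3 st.py
```

```text
t 30.25 [ 454.52 -149.33   99.75] s,l,h 72.64012626962335 -1.4709819222308254 16.82701170148046 rot to go [-0.  0.  0.] F(s,l,h) [0.4, -0.2, -0.3] 0.3405776440207562 0.0
```

>>> carry_out(plan=[{"tx": 0,"ty": -0.87,"tz": -0.5,"rx": 0,"ry": 0,"rz": 0},{"tx": 0,"ty": 0,"tz": 0,"rx": 0,"ry": 0,"rz": 0},{"tx": 0,"ty": 0,"tz": 0,"rx": 0,"ry": 0,"rz": 0}])

```text
time: 30.55
tool_pos: [454.5, -150.2, 99.3]
tcp_rot: [3.141, -0.526, 1.605]
contact_force: [0.3, -0.6, 0.1]
grip_width: 0.5
finger_force: 0.1
```

```bash
python3 st.py;python3 - <<'E'
from plant import bot
import cv2,numpy as np
from h import *
from st import d,n,l,F0
a=bot.capture("scene");cv2.imwrite("pics/s8.png",a[:,:,::-1]);sc=bot.camera_model("scene")
F=F0+2.8*n-1.2*l
# sample colour along the web-top centre line (h=40) inside tube: brass where web (b low)
for f in ("scene0","s6","s8"):
    im=cv2.imread(f"pics/{f}.png")
    print(f,[(k,int(im[int(round(p[1])),int(round(p[0]))][2])-int(im[int(round(p[1])),int(round(p[0]))][0])) for k in range(60,200,4) for p in [proj(sc,[F+k*d+40*n])[0]]])
E
```

```text
t 30.55 [ 454.52 -150.16   99.27] s,l,h 73.59862357257916 -1.5005520819921738 16.822107358542613 rot to go [-0.  0.  0.] F(s,l,h) [0.5, 0.3, 0.4] 0.5323258674987063 0.0576445649494417
t 30.55 [ 454.52 -150.16   99.27] s,l,h 73.59862357257916 -1.5005520819921738 16.822107358542613 rot to go [-0.  0.  0.] F(s,l,h) [0.5, 0.3, 0.4] 0.5323258674987063 0.0576445649494417
scene0 [(60, 11), (64, 16), (68, 17), (72, 14), (76, 14), (80, 10), (84, 10), (88, -1), (92, -1), (96, -3), (100, -3), (104, -3), (108, -2), (112, -4), (116, -1), (120, -1), (124, -5), (128, -1), (132, -3), (136, -5), (140, -2), (144, -3), (148, 5), (152, -4), (156, -4), (160, 0), (164, 36), (168, 36), (172, 3), (176, 38), (180, 42), (184, -7), (188, -7), (192, 14), (196, -4)]
s6 [(60, 118), (64, 7), (68, 114), (72, 112), (76, 9), (80, -8), (84, 11), (88, -5), (92, -4), (96, -4), (100, -6), (104, -5), (108, 0), (112, -5), (116, -1), (120, -1), (124, -5), (128, -1), (132, -4), (136, -2), (140, -2), (144, -3), (148, 3), (152, -3), (156, -4), (160, 0), (164, 34), (168, 35), (172, 3), (176, 38), (180, 38), (184, -9), (188, -4), (192, 16), (196, -2)]
s8 [(60, -2), (64, 4), (68, 11), (72, 5), (76, -3), (80, 5), (84, 1), (88, -3), (92, 2), (96, 3), (100, 5), (104, 1), (108, 3), (112, 0), (116, 2), (120, 4), (124, 1), (128, 1), (132, -9), (136, 32), (140, 34), (144, -3), (148, -5), (152, -1), (156, -6), (160, 2), (164, 31), (168, 33), (172, 3), (176, 34), (180, 34), (184, -8), (188, -5), (192, 14), (196, -4)]
```

```bash
python3 - <<'E'
from st import *
from h import *
import cv2
sc=bot.camera_model("scene");F=F0+2.8*n-1.2*l
im=cv2.imread("pics/s8.png").astype(np.float32)
ks=np.arange(124,196,1.);P=np.array([proj(sc,[F+k*d+40*n])[0] for k in ks],np.float32)
v=cv2.remap(im,P[:,:1].copy(),P[:,1:].copy(),1)[:,0];z=(v[:,2]-v[:,0])
print([(int(k),int(a)) for k,a in zip(ks,z)])
E
```

```text
t 30.6 [ 454.54 -150.18   99.26] s,l,h 73.62622463236274 -1.4847279553383812 16.824805245311158 rot to go [-0.  0.  0.] F(s,l,h) [0.0, -0.3, 0.1] 0.5744572205384091 0.045021991536486894
[(124, 2), (125, 2), (126, 2), (127, 1), (128, 1), (129, 0), (130, -1), (131, -5), (132, -3), (133, 14), (134, 26), (135, 32), (136, 33), (137, 33), (138, 33), (139, 33), (140, 33), (141, 31), (142, 21), (143, 8), (144, -3), (145, -4), (146, -5), (147, -5), (148, -5), (149, -4), (150, -3), (151, 1), (152, 1), (153, 0), (154, -1), (155, -3), (156, -4), (157, -4), (158, -6), (159, -6), (160, 1), (161, 14), (162, 23), (163, 26), (164, 28), (165, 31), (166, 33), (167, 34), (168, 29), (169, 20), (170, 9), (171, 4), (172, 4), (173, 13), (174, 23), (175, 30), (176, 32), (177, 31), (178, 31), (179, 33), (180, 32), (181, 29), (182, 21), (183, 10), (184, 0), (185, -6), (186, -6), (187, -5), (188, -5), (189, -4), (190, -3), (191, 0), (192, 4), (193, 4), (194, 0), (195, -1)]
```

>>> carry_out(plan=[{"tx": 0,"ty": -0.87,"tz": -0.5,"rx": 0,"ry": 0,"rz": 0},{"tx": 0,"ty": 0,"tz": 0,"rx": 0,"ry": 0,"rz": 0},{"tx": 0,"ty": 0,"tz": 0,"rx": 0,"ry": 0,"rz": 0}])

```text
time: 30.9
tool_pos: [454.5, -150.6, 99.2]
tcp_rot: [3.141, -0.527, 1.606]
contact_force: [0.3, 2.9, 6.3]
grip_width: 0.3
finger_force: 2.7
```

```bash
python3 st.py
```

```text
t 30.9 [ 454.54 -150.58   99.15] s,l,h 74.01861575350145 -1.4927799869128369 16.932575254487556 rot to go [-0.  0.  0.] F(s,l,h) [-5.7, 0.4, 4.0] 0.3322069323051746 2.685355022549629
```

Relative to the sample, carrier 1's hole and stud are exactly 40 mm uphill, so it is home. Contact has now begun at 5.7 N; I'll press slightly more.

>>> carry_out(plan=[{"tx": 0,"ty": -0.6,"tz": -0.35,"rx": 0,"ry": 0,"rz": 0},{"tx": 0,"ty": 0,"tz": 0,"rx": 0,"ry": 0,"rz": 0},{"tx": 0,"ty": 0,"tz": 0,"rx": 0,"ry": 0,"rz": 0}])

```text
time: 31.2
tool_pos: [454.5, -150.8, 99.1]
tcp_rot: [3.141, -0.527, 1.606]
contact_force: [-0.0, 3.9, 7.2]
grip_width: 0.7
finger_force: 3.8
```

```bash
python3 st.py
```

```text
t 31.2 [ 454.54 -150.77   99.13] s,l,h 74.20149069176577 -1.5010208050828227 17.00500429216325 rot to go [-0.  0.  0.] F(s,l,h) [-7.0, 0.1, 4.3] 0.6961588405757438 3.79536934196949
```

>>> carry_out(plan=[{"tx": 0,"ty": -0.8,"tz": -0.45,"rx": 0,"ry": 0,"rz": 0},{"tx": 0,"ty": 0,"tz": 0,"rx": 0,"ry": 0,"rz": 0},{"tx": 0,"ty": 0,"tz": 0,"rx": 0,"ry": 0,"rz": 0}])

```text
time: 31.5
tool_pos: [454.5, -151.0, 99.1]
tcp_rot: [3.141, -0.529, 1.606]
contact_force: [-0.6, 5.6, 11.1]
grip_width: 0.6
finger_force: 5.4
```

```bash
python3 st.py
```

```text
t 31.5 [ 454.54 -150.96   99.1 ] s,l,h 74.38220759909947 -1.5076714121325023 17.075392084775288 rot to go [-0.01  0.   -0.  ] F(s,l,h) [-10.4, -0.4, 6.8] 0.6225343561457636 5.355612114071846
```

>>> carry_out(plan=[{"tx": 0,"ty": 2,"tz": 1.2,"rx": 0,"ry": 0,"rz": 0},{"tx": 0,"ty": 8.7,"tz": 5,"rx": 0,"ry": 0,"rz": 0},{"tx": 0,"ty": 17,"tz": 10,"rx": 0,"ry": 0,"rz": 0},{"tx": 0,"ty": 0,"tz": 30,"rx": 0,"ry": 0,"rz": 0},{"tx": 0,"ty": 20,"tz": 40,"rx": 0,"ry": 0,"rz": 0},{"tx": 0,"ty": 40,"tz": 10,"rx": -0.131,"ry": -0.005,"rz": 0},{"tx": 0,"ty": 40,"tz": 0,"rx": -0.131,"ry": -0.005,"rz": 0},{"tx": 0,"ty": 20,"tz": 0,"rx": -0.131,"ry": -0.004,"rz": 0},{"tx": 0,"ty": 0,"tz": 0,"rx": -0.13,"ry": -0.004,"rz": 0},{"tx": 0,"ty": 0,"tz": 0,"rx": 0,"ry": 0,"rz": 0}])

```text
time: 32.5
tool_pos: [453.9, -0.9, 195.5]
tcp_rot: [3.139, -0.0, 1.613]
contact_force: [0.1, 0.3, 0.3]
grip_width: 0.8
finger_force: 0.0
```

```bash
python3 - <<'E'
from st import *
from h import *
import cv2
sc=bot.camera_model("scene");F=F0+2.8*n-1.2*l
a=bot.capture("scene");cv2.imwrite("pics/s9.png",a[:,:,::-1]);im=a[:,:,::-1].astype(np.float32)
ks=np.arange(76,196,1.);P=np.array([proj(sc,[F+k*d+40*n])[0] for k in ks],np.float32)
v=cv2.remap(im,P[:,:1].copy(),P[:,1:].copy(),1)[:,0];z=(v[:,2]-v[:,0]).astype(int)
for k in (76,116,156): print(k,z[k-76:k-36].tolist())
E
```

```text
t 32.5 [453.86  -0.92 195.46] s,l,h -103.68379953987645 3.04619819514321 25.53719481698919 rot to go [ 0.52  0.02 -0.01] F(s,l,h) [-0.4, 0.1, 0.1] 0.7647436968032175 0.0
76 [19, 19, 18, 12, 7, 9, 13, 31, 73, 104, 112, 110, 96, 65, 37, 12, 5, 13, 20, 28, 32, 33, 34, 36, 36, 32, 22, 9, -1, -4, -6, -5, -3, -1, 0, 2, 2, 1, -2, -2]
116 [-2, -2, -2, -3, -2, 1, 8, 19, 28, 35, 38, 37, 35, 29, 17, 2, -3, 14, 28, 36, 37, 37, 36, 36, 37, 35, 25, 10, -3, -6, -5, -4, -4, -3, -2, 1, 2, 1, 0, -3]
156 [-3, -2, -3, -4, 1, 12, 22, 28, 31, 35, 38, 38, 32, 23, 11, 4, 4, 14, 26, 34, 36, 37, 38, 38, 36, 32, 25, 13, 3, -6, -7, -6, -5, -4, -3, 0, 4, 5, 2, 0]
```

All three profiles repeat at exactly 40 mm spacing, so the pair is home, and the fingers are clear of everything. I'm handing the job in.

```bash
python3 -c "
from plant import bot
print(bot.close_job())"
```

```text
the job is handed in; nothing more can be done
None
```

Both carriers are in the rail nose to tail against the sample, with the three evenly spaced 40 mm apart in the last camera check; I pressed the pair home at about 10 N, backed the arm clear and handed the job in at about 32.5 s, with no verdict returned.

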